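# Load the wood tumbler and switch it on

## Robot

A 6-joint arm with a two-finger parallel gripper is mounted at the origin on the work surface. World frame = base frame: x ahead of the robot, y to its left, z up, the work surface at z = 0. Lengths are in m, angles in degrees, forces in N, time in s.
With the tool pointing down it reaches from about 0.3 to 0.75 m from the base axis. Payload 8.5 kg.
Tool frame: the origin (TCP) lies at the very end of the fingers, on their centre line; the grasp point (between the pads) lies 19 mm behind it (grip_depth is the distance from the TCP to the grasp point, in m); z points along the fingers, y is the direction in which the jaws open and shut (so a half turn about z gives the same grasp; the last joint's range is limited). The gripper opens to 85 mm and grips with 20 to 120 N. Pads are 22 mm wide; open, the fingers measure 114 mm over their backs; the gripper's body (76 mm by 85 mm) begins 54 mm behind the grasp point. The pads swing forward as they close: fully open they stand 13 mm farther back than shut.
Start: joints at [-77.309, 21.807, 74.336, -0, 83.858, -12.336], TCP at [0.233, -0.498, 0.231] pointing down, gripper open.
Joint ranges: [-178.18, 178.18], [-50.72, 133.34], [12.68, 142.11], [-81.47, 261.47], [9.98, 163.14], [-165.26, 165.26]. Speed limits (degrees/s): [136.94, 136.94, 180, 180, 180, 180].

## Interface

Orientations are given as a 3x3 rotation matrix whose columns are the frame's x, y, z axes.
In Python, from rig import observe, get_image, close_job, silhouettes, grip_depth gives the robot as it stands. The module is installed in compiled form; this text tells all that it offers.
- The arm moves only by the shell command python3 -m crank 'ROWS' [FORCE]. ROWS is a JSON object of lists of equal length, an entry for each row: "slide": the shift along the tool's x, y, z in m, a list of three; "roll": the turn about the tool's z in rad; "grip": the finger opening in m, from 0 to 0.0854. A call has exactly 8 rows; each row is the pose to reach, as a shift and turn from the pose commanded when the call began, along the tool's axes at that moment; what a row does not reach only later rows make up. A row lasts 1/10 s, in which the tool goes at most 50 mm and 8.59 degrees, less where a joint would pass 70% of its speed; a pose out of reach is approached as far as the arm can. A call with a gripper value outside its range is refused whole. The fingers move at their own pace and stop on an object; FORCE is the grip in N (left out, the last holds). Time passes only in rows, so rows that repeat a pose let the fingers close, or fill a call up. It gives the time, the measured TCP pose, the force and the opening at its end, in the units of the state.
- observe(): the state, without advancing time (a new reading comes with each control period).
- get_image(name): name is "scene" or "top" or "wrist"; returns a dict with "frame" (420x560x3 uint8, red, green, blue), "fx", "fy", "cx", "cy" (pixels), "xyz" and "rotation" of the camera in the world. Camera axes: x right, y down, z forward; pixel columns grow to the right and rows downward; lengths in m; the calibration is good to about 2 mm. A picture is of the moment at which its call begins. There is no depth.
- close_job(): hands the job in, once; it reports no verdict.
Trained networks look in a picture, given as the dict that the camera call returned (one of the last four; its "shot" number tells which), for a name from the list of things; names that differ only in an ending like _2 or _b are one class to them, and where a whole thing is asked for, a point or a joint stands for the part that bears it (a point fixed in the world has none). Each returns a list of dicts, best first, with "confidence" (0 to 1); they miss things now and then, are a little off and sometimes report something else, mostly with a low value. They report only what shows in the picture. A call takes as long as a camera call.
- silhouettes(target, picture): "pixels" (420x560 bool, what is visible of it) and "box" ([centre column, centre row, width, height] in pixels, round what is visible of it).
The state is a dict: "time_s": time; "q": joint angles; "qvel": joint speeds; "joint_efforts": joint torques, N m; "position": TCP position; "tool_rot": TCP orientation; "ft_force": force on the tool from outside, world axes, zero at the start; "wrist_torque": the same for the moment, N m; "grip_width": finger opening in m.
Only numpy, scipy, OpenCV 4.12 (cv2) and the standard library are available. Lean on these libraries where they do the work, as an engineer would, in place of code of your own. Each camera call takes 0.05 s, during which the arm holds its last target.

## Task

The freshly sawn dowel slugs need their splintery edges taken off. Tip all six from the red cup into the yellow bowl of the tumbler, stand the empty cup back upright on the bench, and only then start the machine by flipping the bat toggle on its sloping console from the white dot right over to the green dot. Be gentle with the switch and the machine, and leave the screwdriver, the wooden disc and the jar where they are.

Things in the scene. Friction and masses are not known exactly. Their poses are not given: they have to be found in the camera images.
- tumbler: Vibratory tumbler fixed to the bench: blue motor drum 156 mm across, 80 mm high, carrying an open yellow bowl on springs, with a blue console in front. Origin on the bench under the bowl's axis; z up, the console stands out along its -x, y is sideways. The console is 130 mm wide; its lower front edge is at x -143, z 44 mm.
- console_face (a point): Middle of the console's flat face, at (-106, 0, 70) mm in the machine's frame; axes as the machine's, not tilted with the face. The face is 90 mm (up the slope) x 130 mm and rises towards the bowl at 35 degrees: outward normal (-0.574, 0, 0.819), up-slope (0.819, 0, 0.574). The bowl's rim overhangs it, so the switch is reached with the tool tilted, about square to the face.
- bowl_mouth (a point): Middle of the bowl's mouth at rim height, 196 mm above the bench; axes as the machine's. Rim 234 mm across outside, about 222 inside. Inner floor 84 mm below the rim, about 140 mm across, with a centre cone 56 mm wide at its foot, its top 19 mm below the rim. Outside, the bowl tapers to 140 mm across at its bottom, 106 mm above the bench.
- switch_root (a point): Pivot of the bat toggle, at the mouth of its bushing, 10 mm off the middle of the console face along the normal; axes as the machine's. Two guard fins, 56 mm long up the slope, 4 mm thick, 14 mm high off the face, stand at y -25 and +25 mm, 46 mm free between them. A pilot lens (y +45) and a fuse holder (y -45) stand 8 mm off the face.
- toggle (a joint): Angle of the steel bat about the machine's y. 0 = off: leans 0.30 rad from the face's normal down the slope, to the white dot; 0.60 = on: 0.30 rad up the slope, to the green dot. Hard stops at both. An over-centre spring resists with 0.15 to 0.2 N m (5 to 7 N at the tip) at an end, falling to nothing at the centre (0.30), then snaps it over; let go before the centre it snaps back.
- bat_tip (a point): Free end of the bat, 30 mm from the pivot (moves with the bat). Its z axis points along the bat, away from the pivot. The bat is round, steel, 6 mm thick at the root, 10 mm near the tip, with an orange sleeve on its outer half.
- cup: Loose red plastic cup, open on top, 95 mm high, 70 mm across at the rim, 63 mm at the foot, wall 3 mm, floor 4 mm thick, about 90 g; smooth inside and out. Origin at the centre of its underside, z up along its axis. It starts upright on the bench with the slugs in it.
- slug1_center (a point): Centre of sawn hardwood dowel slug 1 of 6: a cylinder 25 mm across and 25 mm long, about 10 g, z along its axis. All start stacked in the cup, filling it to about 79 mm above the bench. They slide out of the cup when it is tipped about 120 degrees from upright.
- slug2_center (a point): Centre of sawn hardwood dowel slug 2 of 6: a cylinder 25 mm across and 25 mm long, about 10 g, z along its axis. All start stacked in the cup, filling it to about 79 mm above the bench. They slide out of the cup when it is tipped about 120 degrees from upright.
- slug3_center (a point): Centre of sawn hardwood dowel slug 3 of 6: a cylinder 25 mm across and 25 mm long, about 10 g, z along its axis. All start stacked in the cup, filling it to about 79 mm above the bench. They slide out of the cup when it is tipped about 120 degrees from upright.
- slug4_center (a point): Centre of sawn hardwood dowel slug 4 of 6: a cylinder 25 mm across and 25 mm long, about 10 g, z along its axis. All start stacked in the cup, filling it to about 79 mm above the bench. They slide out of the cup when it is tipped about 120 degrees from upright.
- slug5_center (a point): Centre of sawn hardwood dowel slug 5 of 6: a cylinder 25 mm across and 25 mm long, about 10 g, z along its axis. All start stacked in the cup, filling it to about 79 mm above the bench. They slide out of the cup when it is tipped about 120 degrees from upright.
- slug6_center (a point): Centre of sawn hardwood dowel slug 6 of 6: a cylinder 25 mm across and 25 mm long, about 10 g, z along its axis. All start stacked in the cup, filling it to about 79 mm above the bench. They slide out of the cup when it is tipped about 120 degrees from upright.
- screwdriver: Bystander: screwdriver lying on the bench, 200 mm long, dark blue handle 26 mm thick towards its -x. Origin under its middle.
- disc: Bystander: round pale wood block 74 mm across and 24 mm high with four black screw heads. Origin at the centre of its underside.
- jar: Bystander: closed glass jar, 60 mm across, 85 mm high, blue lid. Origin at the centre of its underside.

How it is judged:
By the outcome, as a careful person would: the job done as asked, in the order asked, and still so for the second after the job is handed in, with the robot touching nothing.
It also fails if it takes over 64 s, if anything falls off the work surface, if the arm or the gripper's body presses on something with over 40 N, if the wrist force passes 120 N, or if a joint passes its speed limit or range.

## Working session

There is one attempt and no reset: what is moved stays moved. The work goes in short steps, Python scripts to look and compute and a shell command to move; the robot and the scene stay as the last step left them, time stands still between calls to the robot, and variables do not carry over. Pictures are saved under pics/ and viewed, and the job is handed in when it is done.

```bash
ls -la; python3 -m crank --help
python3 - <<'E'
import rig,os
os.makedirs('pics',exist_ok=True)
print(rig.grip_depth, [n for n in dir(rig) if n[0]!='_'])
print(rig.observe())
import cv2
for n in ['scene','top','wrist']:
    p=rig.get_image(n)
    print(n,p['xyz'],p['rotation'],p['fx'],p['cx'],p['cy'],p['shot'])
    cv2.imwrite(f'pics/{n}0.png',p['frame'][:,:,::-1])
E
```

```text
total 12
drwxr-xr-x  3 agent agent 4096 Dec  6 15:54 .
drwxr-xr-x 23 root  root  4096 Dec  6 15:54 ..
drwxr-xr-x  2 agent agent 4096 Dec  6 15:54 pics
0.0187 ['MotionError', 'close_job', 'get_image', 'grip_depth', 'observe', 'silhouettes']
{'time_s': 0.0, 'q': array([-7.73101994e+01,  2.18416190e+01,  7.43848777e+01,  1.08447025e-03,
        8.38562702e+01, -1.23343193e+01]), 'qvel': array([-0.00716995, -0.03226114, -0.00347198, -0.00621868, -0.04707523,
        0.00291281]), 'joint_efforts': array([-2.21342598e-03, -4.48466206e+01, -2.31277370e+01, -3.88190465e-04,
        4.84126154e-03,  1.22002913e-05]), 'position': array([ 0.23260125, -0.49808139,  0.23070514]), 'tool_rot': array([[ 9.06130708e-01,  4.22997696e-01, -2.98969843e-04],
       [ 4.22997675e-01, -9.06129665e-01,  1.41340364e-03],
       [ 3.26961039e-04, -1.40719199e-03, -9.99998956e-01]]), 'ft_force': array([-0.13827806, -0.82507558,  0.42462595]), 'wrist_torque': array([ 0.01028996,  0.02321587, -0.02549871]), 'grip_width': 0.08575692605277745}
scene [ 1.22216227 -0.19203946  0.92502574] [[ 0.26682986  0.71489538 -0.64631758]
 [ 0.96367164 -0.20611493  0.16986349]
 [-0.01178107 -0.66816257 -0.74392203]] 428.8288565810089 279.5778140593498 206.19345383890763 1
top [ 0.32140231 -0.00453235  1.28245978] [[ 0.07882129 -0.97567873  0.20454391]
 [-0.99687899 -0.07623502  0.02050613]
 [-0.00441398 -0.20552185 -0.97864257]] 462.12756171956 273.885203812187 208.01252532244243 2
wrist [ 0.29960003 -0.46784674  0.37385883] [[ 0.42302526 -0.86810441 -0.25970052]
 [-0.90611694 -0.40569233 -0.11985749]
 [-0.0013097   0.28602178 -0.95822222]] 324.86115994461795 278.14705407161927 209.88999434183182 3invalid input: not JSON, or not a number
```

View pics/scene0.png

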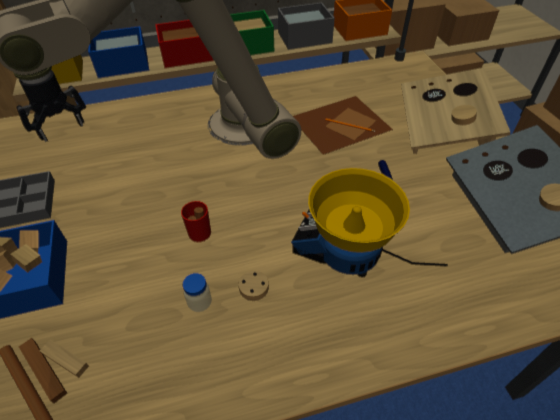

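View pics/top0.png

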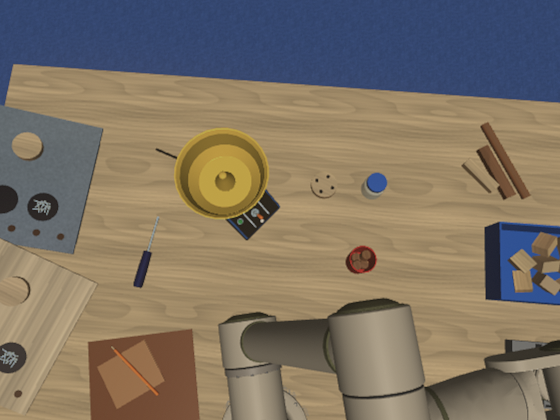

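View pics/wrist0.png

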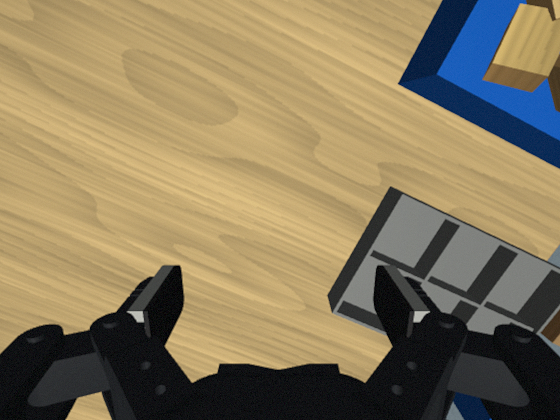

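```bash
python3 -m crank '{}'
cat > loc.py <<'E'
import numpy as np, rig
def ray(p,u,v):
    d=np.array([(u-p['cx'])/p['fx'],(v-p['cy'])/p['fy'],1.])
    return np.array(p['xyz']),np.array(p['rotation'])@d
def hit(p,u,v,z):
    o,d=ray(p,u,v); return o+d*(z-o[2])/d[2]
def proj(p,X):
    X=np.atleast_2d(X); c=(X-p['xyz'])@np.array(p['rotation'])
    return np.c_[p['cx']+p['fx']*c[:,0]/c[:,2],p['cy']+p['fy']*c[:,1]/c[:,2]]
E
python3 - <<'E'
import rig,numpy as np
from loc import *
ps={n:rig.get_image(n) for n in ['scene','top']}
for t in ['tumbler','cup','toggle','slug1_center','screwdriver','disc','jar']:
  for n,p in ps.items():
    for s in rig.silhouettes(t,p)[:2]:
        print(t,n,round(s['confidence'],2),np.round(s['box'],1))
        if s['confidence']>.5: np.save(f'pics/m_{t}_{n}.npy',s['pixels'])
E
```

```text
tumbler scene 0.68 [370.1 221.7 156.2 113.2]
tumbler top 0.65 [215.6 183.7 122.  113.5]
tumbler top 0.6 [365.1 256.1  12.1  15.5]
cup scene 0.8 [193.4 222.7  28.2  43.4]
cup top 0.57 [360.6 259.2  29.1  27.4]
toggle top 0.16 [324.4 185.6  24.9  27.9]
screwdriver top 0.59 [145.7 253.9  25.6  70.4]
disc scene 0.58 [253.1 286.   30.4  34.4]
disc scene 0.43 [200.5 290.2  30.2  37.2]
disc top 0.6 [323.5 184.5  30.6  29. ]
disc top 0.51 [219.1 185.6 121.1 108.6]
jar scene 0.93 [199.8 292.   27.3  37. ]
jar scene 0.5 [369.9 224.4 150.5 116.7]
jar top 0.78 [371.8 187.   26.   26.8]
jar top 0.72 [217.3 182.8 121.8 112.4]schema error: expected keys slide, roll, grip
```

Run:
```python
import rig,numpy as np,cv2
from loc import *
from scipy.optimize import least_squares
ps={n:rig.get_image(n) for n in ['scene','top']}
th=np.linspace(0,2*np.pi,72,endpoint=False)
circ=lambda x,y,z,r:np.c_[x+r*np.cos(th),y+r*np.sin(th),np.full(72,z)]
# silhouette bbox/centroid fit for axisymmetric things
def sil(p,parts):
    m=np.zeros((420,560),np.uint8)
    for x,y,prof in parts:
        pts=np.vstack([circ(x,y,z,r) for r,z in prof])
        h=cv2.convexHull(proj(p,pts).astype(np.float32))
        cv2.fillPoly(m,[np.round(h*16).astype(np.int32)],255,lineType=cv2.LINE_AA,shift=4)
    return m
prof={'cup':[(.0315,0),(.035,.095)],'disc':[(.037,0),(.037,.024)],'jar':[(.03,0),(.03,.085)]}
for t in prof:
  for n in ps:
    try: M=np.load(f'pics/m_{t}_{n}.npy')
    except: continue
    ys,xs=np.nonzero(M); c=np.array([xs.mean(),ys.mean()])
    def f(v):
        m=sil(ps[n],[(v[0],v[1],prof[t])])
        yy,xx=np.mgrid[:420,:560]; w=m/255.
        return [(w*xx).sum()/w.sum()-c[0],(w*yy).sum()/w.sum()-c[1]]
    v0=hit(ps[n],*c,.04)[:2]
    r=least_squares(f,v0,diff_step=1e-2)
    m=sil(ps[n],[(r.x[0],r.x[1],prof[t])])>127
    print(t,n,np.round(r.x,4),'IoU',round((m&M).sum()/(m|M).sum(),3))
# bowl rim: yellow mask
for n,p in ps.items():
    hsv=cv2.cvtColor(p['frame'],cv2.COLOR_RGB2HSV)
    m=cv2.inRange(hsv,(20,170,60),(32,255,255))
    k,l,st,ce=cv2.connectedComponentsWithStats(m); i=1+np.argmax(st[1:,4]); print(n,st[i])
    cv2.imwrite(f'pics/yel_{n}.png',(l==i).astype(np.uint8)*255)
```

```text
cup scene [ 0.4575 -0.2196] IoU 0.823
cup top [ 0.4534 -0.2168] IoU 0.505
disc scene [ 0.6628 -0.1154] IoU 0.887
disc top [0.6599 0.1667] IoU 0.08
jar scene [ 0.6666 -0.251 ] IoU 0.748
jar top [0.6504 0.1626] IoU 0.075
scene [ 308  168  102   84 6487]
top [229 175   1   1   1]
```

Run:
```python
import cv2,numpy as np
a=cv2.imread('pics/top0.png')[110:290,130:410]
b=cv2.imread('pics/scene0.png')[150:310,170:450]
y1=cv2.imread('pics/yel_top.png')[110:290,130:410]
cv2.imwrite('pics/z1.png',np.vstack([cv2.resize(a,None,fx=2.7,fy=2.7,interpolation=cv2.INTER_CUBIC)]))
cv2.imwrite('pics/z2.png',cv2.resize(b,None,fx=2.7,fy=2.7,interpolation=cv2.INTER_CUBIC))
cv2.imwrite('pics/z3.png',y1)
```

```text
(no output)
```

View pics/z1.png

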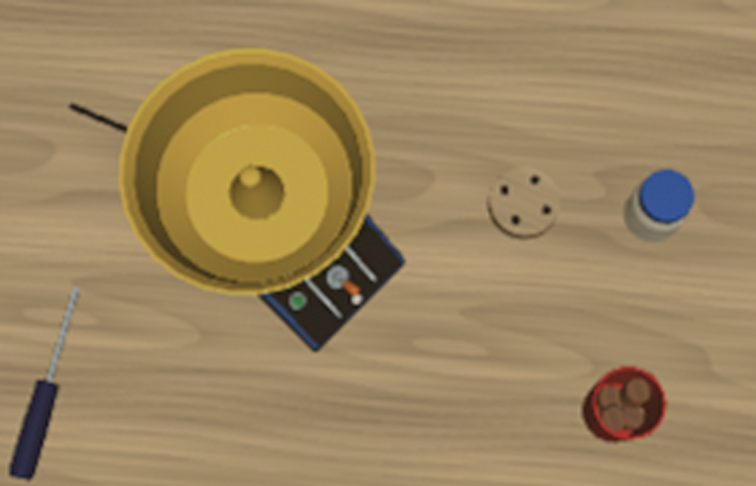

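View pics/z2.png

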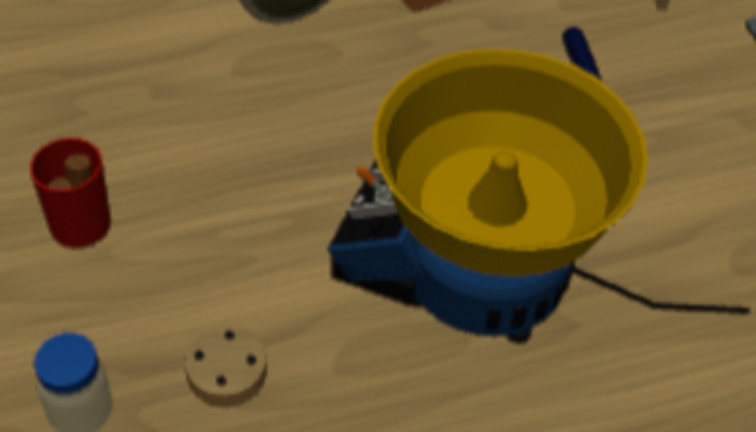

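View pics/z3.png

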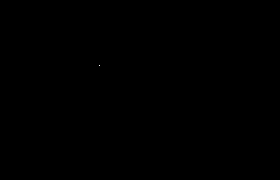

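Run:
```python
import rig,numpy as np,cv2
from loc import *
from scipy.optimize import least_squares
ps={n:rig.get_image(n) for n in ['scene','top']}
def ell(n):
    p=ps[n]; hsv=cv2.cvtColor(p['frame'],cv2.COLOR_RGB2HSV)
    m=cv2.inRange(hsv,(18,150 if n=='top' else 200,60),(32,255,255))
    m=cv2.morphologyEx(m,cv2.MORPH_OPEN,np.ones((3,3)))
    k,l,st,ce=cv2.connectedComponentsWithStats(m); i=1+np.argmax(st[1:,4])
    c=max(cv2.findContours((l==i).astype(np.uint8),cv2.RETR_EXTERNAL,cv2.CHAIN_APPROX_NONE)[0],key=len)[:,0]
    print(n,st[i]); return c
th=np.linspace(0,2*np.pi,360,endpoint=False)
C={n:ell(n) for n in ps}
for n in ps:
  def f(v):
    q=proj(ps[n],np.c_[v[0]+.117*np.cos(th),v[1]+.117*np.sin(th),np.full(360,.196)])
    h=cv2.fitEllipse(q.astype(np.float32)); 
    c=C[n]
    if n=='top': b=[c[:,0].min()-.5,c[:,0].max()+.5,c[:,1].min()-.5,c[:,1].max()+.5]; a=[q[:,0].min(),q[:,0].max(),q[:,1].min(),q[:,1].max()]
    else: b=[c[:,0].min()-.5,c[:,0].max()+.5,c[:,1].min()-.5]; a=[q[:,0].min(),q[:,0].max(),q[:,1].min()]
    return np.array(a)-b
  r=least_squares(f,[.65,.09]); print(n,r.x,f(r.x))
# console
for u,v in [(280,207),(247.4,240)]: print(hit(ps['top'],u,v,.044))
```

```text
scene [ 308  168  102   83 6402]
top [ 175  128   93   90 6682]
scene [0.62668849 0.15079906] [-0.54217796  0.52844041 -0.13617658]
top [0.62946136 0.15429688] [-1.36925103  1.36723682 -1.16439677  1.01128611]
[0.58438044 0.0049406  0.044     ]
[0.48670926 0.08575165 0.044     ]
```

```bash
python3 -m crank '{"slide":[[0,0.04,-0.03],[0,0.08,-0.06],[0,0.12,-0.09],[0,0.16,-0.12],[0,0.20,-0.15],[0,0.24,-0.15],[0,0.29,-0.15],[0,0.34,-0.15]],"roll":[0,0,0,0,0,0,0,0],"grip":[0.085,0.085,0.085,0.085,0.085,0.085,0.085,0.085]}'; python3 -c "
from rig import observe
o=observe();print(o['q'],o['position'],o['tool_rot'],o['ft_force'],o['time_s'])"
```

```text
time_s: 1.95
position: [0.3221, -0.6902, 0.3312]
tool_rot: [[0.906, 0.423, 0.012], [0.423, -0.906, -0.026], [-0.0, 0.029, -1.0]]
ft_force: [0.5, -0.2, 1.1]
grip_width: 0.0851
[-73.93935782  46.66746255  12.73121711   0.27846486 118.97705175
  -8.82778822] [ 0.32210777 -0.69017794  0.33120418] [[ 9.06111387e-01  4.22871048e-01  1.19260752e-02]
 [ 4.23039132e-01 -9.05736664e-01 -2.60574105e-02]
 [-2.17040934e-04  2.86561129e-02 -9.99589306e-01]] [ 0.46041748 -0.17354211  1.05229622] 1.95
```

```bash
python3 -m crank '{"slide":[[0,0.5,0],[0,0.5,0],[0,0.5,0],[0,0.5,0],[0,0.5,0],[0,0.5,0],[0,0.5,0],[0,0.5,0]],"roll":[0,0,0,0,0,0,0,0],"grip":[0.085,0.085,0.085,0.085,0.085,0.085,0.085,0.085]}'; python3 -c "
from rig import observe
o=observe();print(o['q'],o['position'],o['tool_rot'],o['ft_force'],o['time_s'])"
```

```text
time_s: 2.75
position: [0.3486, -0.7468, 0.2261]
tool_rot: [[0.906, 0.422, 0.025], [0.423, -0.905, -0.053], [-0.0, 0.059, -0.998]]
ft_force: [-0.1, 0.5, 0.1]
grip_width: 0.085
[-73.32581447  54.47743373  12.72614585   0.51468152 109.45312862
  -8.16460584] [ 0.34862716 -0.74682957  0.2260809 ] [[ 9.06129083e-01  4.22271144e-01  2.48428227e-02]
 [ 4.23001274e-01 -9.04552949e-01 -5.34217624e-02]
 [-8.68201900e-05  5.89155583e-02 -9.98262966e-01]] [-0.12478827  0.5443679   0.104371  ] 2.75
```

```bash
cat > st.py <<'E'
import numpy as np,json
from rig import observe
o=observe()
R=o['tool_rot']
print('q',np.round(o['q'],2),'pos',np.round(o['position'],4),'tilt',round(np.degrees(np.arccos(-R[2,2])),2),'z',np.round(R[:,2],3),'y',np.round(R[:,1],3),'F',np.round(o['ft_force'],1),'t',o['time_s'],'w',round(o['grip_width'],4))
open('log.jsonl','a').write(json.dumps({k:np.asarray(v).tolist() for k,v in o.items()})+'\n')
E
python3 -m crank '{"slide":[[0.29,-0.47,-0.178],[0.29,-0.47,-0.178],[0.29,-0.47,-0.178],[0.29,-0.47,-0.178],[0.29,-0.47,-0.178],[0.29,-0.47,-0.178],[0.29,-0.47,-0.178],[0.29,-0.47,-0.178]],"roll":[0.149,0.298,0.447,0.596,0.745,0.894,1.043,1.192],"grip":[0.085,0.085,0.085,0.085,0.085,0.085,0.085,0.085]}'; python3 st.py
```

```text
time_s: 3.55
position: [0.3893, -0.3647, 0.33]
tool_rot: [[0.727, -0.686, 0.026], [-0.685, -0.727, -0.054], [0.056, 0.022, -0.998]]
ft_force: [1.1, 0.3, -0.4]
grip_width: 0.0849
q [-55.59  15.66  67.45  -0.54  93.48  77.69] pos [ 0.3893 -0.3647  0.33  ] tilt 3.45 z [ 0.026 -0.054 -0.998] y [-0.686 -0.727  0.022] F [ 1.1  0.3 -0.4] t 3.55 w 0.0849
```

```bash
python3 -m crank '{"slide":[[-0.03,-0.02,-0.01],[-0.06,-0.04,-0.02],[-0.09,-0.06,-0.03],[-0.12,-0.08,-0.04],[-0.15,-0.10,-0.05],[-0.185,-0.11,-0.063],[-0.185,-0.11,-0.063],[-0.185,-0.11,-0.063]],"roll":[0.149,0.298,0.447,0.596,0.745,0.894,1.043,1.192],"grip":[0.085,0.085,0.085,0.085,0.085,0.085,0.085,0.085]}'; python3 st.py
```

```text
time_s: 4.35
position: [0.3273, -0.1563, 0.3806]
tool_rot: [[-0.368, -0.929, 0.027], [-0.929, 0.366, -0.056], [0.042, -0.046, -0.998]]
ft_force: [0.4, 1.0, 1.1]
grip_width: 0.0849
q [-43.51  -3.69  81.8   -1.24  98.55 157.82] pos [ 0.3273 -0.1563  0.3806] tilt 3.55 z [ 0.027 -0.056 -0.998] y [-0.929  0.366 -0.046] F [0.4 1.  1.1] t 4.35 w 0.0849
```

```bash
python3 -m crank '{"slide":[[0,0,0],[0,0,0],[0,0,0],[0,0,0],[0,0,0],[0,0,0],[0,0,0],[0,0,0]],"roll":[1.2,1.2,1.2,1.2,1.2,1.2,1.2,1.2],"grip":[0.085,0.085,0.085,0.085,0.085,0.085,0.085,0.085]}'; python3 st.py
```

```text
time_s: 5.15
position: [0.1647, -0.1875, 0.3653]
tool_rot: [[-0.934, -0.323, 0.152], [-0.332, 0.942, -0.041], [-0.13, -0.089, -0.987]]
ft_force: [-0.7, -0.2, 0.4]
grip_width: 0.0848
q [-87.46 -19.91  95.98   8.81 101.04 165.21] pos [ 0.1647 -0.1875  0.3653] tilt 9.08 z [ 0.152 -0.041 -0.987] y [-0.323  0.942 -0.089] F [-0.7 -0.2  0.4] t 5.15 w 0.0848
```

```bash
cat > fk.py <<'E'
import numpy as np
from scipy.spatial.transform import Rotation as Ro
Rz=lambda a:Ro.from_euler('z',a,degrees=True).as_matrix()
Ry=lambda a:Ro.from_euler('y',a,degrees=True).as_matrix()
# params: s4,s6 signs; lengths
P=dict()
def fk(q,p):
    d1,a0,a1,b,c,lat,L,x5,y6,off=p
    R1=Rz(q[0]); R2=R1@Ry(q[1]); R3=R2@Ry(q[2])
    t=R1@np.array([a0,lat,d1])+R2@np.array([0,0,a1])+R3@np.array([c,0,b])
    R4=R3@Rz(S4*q[3]); R5=R4@Ry(q[4])
    t=t+R5@np.array([x5,0,0])
    R6=R5@Rz(S6*q[5]+off)
    t=t+R6@np.array([0,y6,L]) 
    return t,R6
S4=1;S6=1
E
python3 - <<'E'
import json,numpy as np,fk
from scipy.optimize import least_squares
D=[json.loads(l) for l in open('log.jsonl')]
ex=[([-7.73101994e+01,2.18416190e+01,7.43848777e+01,1.08447025e-03,8.38562702e+01,-1.23343193e+01],[0.23260125,-0.49808139,0.23070514],[[9.06130708e-01,4.22997696e-01,-2.98969843e-04],[4.22997675e-01,-9.06129665e-01,1.41340364e-03],[3.26961039e-04,-1.40719199e-03,-9.99998956e-01]]),
([-73.93935782,46.66746255,12.73121711,0.27846486,118.97705175,-8.82778822],[0.32210777,-0.69017794,0.33120418],[[.906111387,.422871048,.0119260752],[.423039132,-.905736664,-.0260574105],[-.000217040934,.0286561129,-.999589306]]),
([-73.32581447,54.47743373,12.72614585,0.51468152,109.45312862,-8.16460584],[0.34862716,-0.74682957,0.2260809],[[.906129083,.422271144,.0248428227],[.423001274,-.904552949,-.0534217624],[-8.682019e-05,.0589155583,-.998262966]])]
data=[(np.array(a),np.array(b),np.array(c)) for a,b,c in ex]+[(np.array(d['q']),np.array(d['position']),np.array(d['tool_rot'])) for d in D]
best=None
for s4 in(1,-1):
  for s6 in (1,-1):
    fk.S4,fk.S6=s4,s6
    for off in (0,90,180,270):
      def f(p):
        r=[]
        for q,x,R in data:
            t,Rm=fk.fk(q,p); r+=list(t-x)+list((Rm-R).ravel()*.3)
        r+=list(1e-4*np.array(p[:9]))
        return np.array(r)
      s=least_squares(f,[.3,0,.4,.4,0,.1,.25,0,0,off],x_scale=[.1]*9+[50])
      if best is None or s.cost<best[0]: best=(s.cost,s4,s6,s.x)
print(best[0],best[1],best[2],np.round(best[3],4))
fk.S4,fk.S6=best[1:3]
for q,x,R in data:
    t,Rm=fk.fk(q,best[3]); print(np.round((t-x)*1000,1), round(np.abs(Rm-R).max(),4))
json.dump([best[1],best[2],list(best[3])],open('fk.json','w'))
E
```

```text
2.5959222414034003e-09 1 1 [ 0.1301 -0.      0.5371  0.3508  0.103   0.1175  0.2575 -0.      0.
 90.    ]
[ 0. -0. -0.] 0.0
[ 0. -0. -0.] 0.0
[0. 0. 0.] 0.0
[-0.  0.  0.] 0.0
[0. 0. 0.] 0.0
[-0. -0. -0.] 0.0
```

```bash
cat > sim.py <<'E'
import numpy as np,json,fk
from scipy.optimize import least_squares
from scipy.spatial.transform import Rotation as Ro
s4,s6,PAR=json.load(open('fk.json')); fk.S4,fk.S6=s4,s6
LO=np.array([-178.18,-50.72,12.68,-81.47,9.98,-165.26]);HI=np.array([178.18,133.34,142.11,261.47,163.14,165.26])
def F(q): return fk.fk(q,PAR)
def solve(q0,t,R,w,**k):
    def f(x):
        p,Rm=F(x); return np.r_[p-t,w*Ro.from_matrix(R@Rm.T).as_rotvec()]
    q0=np.clip(q0,LO+1e-3,HI-1e-3)
    s=least_squares(f,q0,bounds=(LO,HI),x_scale=50,**k); return s.x
def tgt(q,slide,roll):
    t,R=F(q); return t+R@np.array(slide),R@Ro.from_euler('z',roll).as_matrix()
E
python3 - <<'E'
from sim import *
q4=np.array(json.loads(open('log.jsonl').readlines()[1])['q']);q5=np.array(json.loads(open('log.jsonl').readlines()[2])['q'])
print('actual',np.round(q5,1))
for w in(.05,.1,.15,.2,.3,.5,1,2):
    t,R=tgt(q4,[0,0,0],1.2); x=solve(q4,t,R,w); print(w,np.round(x,1),F(x)[0].round(3),F(x)[1][:,2].round(3))
q1=np.array([-73.93935782,46.66746255,12.73121711,0.27846486,118.97705175,-8.82778822])
print([-73.32581447,54.47743373,12.72614585,0.51468152,109.45312862,-8.16460584])
for w in(.05,.1,.2,.3,.5,1,2):
    t,R=tgt(q1,[0,.5,0],0); x=solve(q1,t,R,w); print(w,np.round(x,1),F(x)[0].round(3),F(x)[1][:,2].round(3))
E
```

```text
actual [-87.5 -19.9  96.    8.8 101.  165.2]
0.05 [-72.8 -17.   99.5  34.   86.8 165.3] [ 0.323 -0.158  0.378] [ 0.582  0.008 -0.813]
0.1 [-75.2 -17.6 100.1  32.7  87.8 165.3] [ 0.308 -0.164  0.372] [ 0.559 -0.006 -0.829]
0.15 [-79.2 -18.9 101.   30.6  89.7 165.3] [ 0.285 -0.17   0.365] [ 0.523 -0.027 -0.852]
0.2 [-84.9 -21.3 101.9  27.9  92.7 165.3] [ 0.254 -0.171  0.36 ] [ 0.475 -0.056 -0.878]
0.3 [-160.1  -50.7   88.1   29.2  151.1  134.6] [ 0.222 -0.109  0.441] [ 0.265 -0.154 -0.952]
0.5 [-109.6  -37.8   99.9   14.   114.7  165.3] [ 0.15  -0.096  0.377] [ 0.193 -0.114 -0.975]
1 [-107.   -35.9   98.7    5.9  114.5  165.3] [ 0.119 -0.095  0.378] [ 0.076 -0.07  -0.995]
2 [-106.4  -35.5   98.4    3.5  114.5  165.3] [ 0.11  -0.094  0.379] [ 0.04  -0.059 -0.997]
[-73.32581447, 54.47743373, 12.72614585, 0.51468152, 109.45312862, -8.16460584]
0.05 [-72.9  67.2  12.7  55.   10.  -53.6] [ 0.475 -1.018  0.319] [ 0.426 -0.901  0.076]
0.1 [-72.9  64.3  12.7  21.6  21.7 -21.2] [ 0.471 -1.008  0.309] [ 0.42  -0.899 -0.125]
0.2 [-73.   59.8  12.7   9.4  48.2 -10.3] [ 0.449 -0.961  0.279] [ 0.366 -0.784 -0.501]
0.3 [-73.1  57.7  12.7   6.   66.8  -8.4] [ 0.425 -0.91   0.25 ] [ 0.289 -0.62  -0.729]
0.5 [-73.2  56.8  12.7   3.2  87.7  -7.7] [ 0.391 -0.837  0.214] [ 0.165 -0.355 -0.92 ]
1 [-73.2  57.1  12.7   1.1 102.5  -7.9] [ 0.363 -0.779  0.191] [ 0.057 -0.124 -0.991]
2 [-73.2  57.3  12.7   0.5 106.8  -8. ] [ 0.355 -0.761  0.186] [ 0.024 -0.051 -0.998]
```

```bash
cat >> sim.py <<'E'
def call(q,slides,rolls,w,n=None):
    t0,R0=F(q); 
    for s,r in zip(slides,rolls):
        T=t0+R0@np.array(s);R=R0@Ro.from_euler('z',r).as_matrix()
        t,Rc=F(q)
        d=T-t; k=min(1,.05/max(1e-9,np.linalg.norm(d)))
        rv=Ro.from_matrix(R@Rc.T).as_rotvec(); a=np.linalg.norm(rv); kr=min(1,np.radians(8.59)/max(a,1e-9))
        if MODE==1: k=kr=min(k,kr)
        q=solve(q,t+d*k,Ro.from_rotvec(rv*kr).as_matrix()@Rc,w,max_nfev=n)
    return q
MODE=0
E
python3 - <<'E'
import sim
from sim import *
q4=np.array(json.loads(open('log.jsonl').readlines()[1])['q']);q5=np.array(json.loads(open('log.jsonl').readlines()[2])['q'])
q0=np.array([-77.309,21.807,74.336,0,83.858,-12.336])
q1=np.array([-73.93935782,46.66746255,12.73121711,0.27846486,118.97705175,-8.82778822])
A=[[0,0.04,-0.03],[0,0.08,-0.06],[0,0.12,-0.09],[0,0.16,-0.12],[0,0.20,-0.15],[0,0.24,-0.15],[0,0.29,-0.15],[0,0.34,-0.15]]
for m in (0,1):
  sim.MODE=m
  for w in(.05,.1,.2,.3,.5,.7,1):
    print(m,w)
    for q,s,r in((q0,A,[0]*8),(q1,[[0,.5,0]]*8,[0]*8),(q4,[[0,0,0]]*8,[1.2]*8)):
        x=call(q,s,r,w); print('   ',np.round(x,1),F(x)[0].round(3),F(x)[1][:,2].round(3))
print(q1,q5)
E
```

```text
0 0.05
    [-74.   45.9  12.7   4.7  90.2  -7.7] [ 0.373 -0.8    0.38 ] [ 0.222 -0.475 -0.852]
    [-72.8  65.2  12.7  35.9  13.5 -35. ] [ 0.473 -1.013  0.333] [ 0.423 -0.906  0.019]
    [-61.  -10.1  89.9  21.   93.7 165.3] [ 0.326 -0.157  0.38 ] [ 0.362  0.085 -0.928]
0 0.1
    [-74.   45.6  12.7   4.1  94.8  -7.7] [ 0.365 -0.782  0.374] [ 0.194 -0.415 -0.889]
    [-73.1  59.1  12.7  11.3  41.4 -11.7] [ 0.454 -0.972  0.319] [ 0.391 -0.837 -0.382]
    [-61.5 -10.2  90.1  20.9  93.7 165.3] [ 0.324 -0.158  0.379] [ 0.36   0.083 -0.929]
0 0.2
    [-74.   45.7  12.7   2.4 107.2  -8.1] [ 0.343 -0.735  0.352] [ 0.106 -0.228 -0.968]
    [-73.4  54.1  12.7   4.4  81.9  -7.8] [ 0.398 -0.853  0.27 ] [ 0.222 -0.475 -0.851]
    [-63.3 -10.7  90.9  20.4  93.8 165.3] [ 0.314 -0.164  0.376] [ 0.354  0.072 -0.932]
0 0.3
    [-74.   46.2  12.7   1.2 114.4  -8.5] [ 0.33  -0.707  0.339] [ 0.05  -0.106 -0.993]
    [-73.4  54.1  12.7   1.4 103.9  -7.9] [ 0.359 -0.769  0.234] [ 0.069 -0.148 -0.987]
    [-66.4 -11.7  92.1  19.6  94.1 165.3] [ 0.297 -0.171  0.372] [ 0.341  0.054 -0.938]
0 0.5
    [-73.9  4
[... 2163 characters left out ...]

1 0.7
    [-74.   46.5  12.7   0.4 118.5  -8.8] [ 0.323 -0.692  0.334] [ 0.017 -0.037 -0.999]
    [-73.4  54.1  12.7   1.3 104.8  -8. ] [ 0.357 -0.765  0.234] [ 0.062 -0.134 -0.989]
    [-91.8 -21.6  95.8   6.7 102.9 165.3] [ 0.141 -0.185  0.371] [ 0.112 -0.052 -0.992]
1 1
    [-73.9  46.6  12.7   0.2 119.5  -8.9] [ 0.321 -0.688  0.332] [ 0.009 -0.019 -1.   ]
    [-73.3  54.3  12.7   0.8 108.   -8.1] [ 0.351 -0.753  0.23 ] [ 0.037 -0.081 -0.996]
    [-93.6 -22.5  95.5   4.4 104.1 165.3] [ 0.126 -0.181  0.374] [ 0.072 -0.055 -0.996]
[-73.93935782  46.66746255  12.73121711   0.27846486 118.97705175
  -8.82778822] [-87.46012062 -19.91286689  95.97730446   8.81367246 101.03963505
 165.20731675]
```

```bash
nproc
cat > feas.py <<'E'
from sim import *
M=np.array([.628,.152]); xm=np.array([.645,.764]); cup=np.array([.4555,-.218])
GD=.0187
def pose(az,tau,flip):
    h=np.array([np.cos(np.radians(az)),np.sin(np.radians(az)),0]); st,ct=np.sin(np.radians(tau)),np.cos(np.radians(tau))
    z=st*h-ct*np.array([0,0,1]); y=np.cross([0,0,1],h)*flip; x=np.cross(y,z); return np.c_[x,y,z]
rng=np.random.default_rng(0)
seeds=[np.array([j1,20,80,j4,80,j6]) for j1 in(-60,-20,10) for j4 in (-60,0,60,120) for j6 in(-120,0,120)]
def ik(t,R,seeds=seeds):
    sols=[]
    for s in seeds:
        x=solve(s,t,R,.6)
        p,Rm=F(x)
        if np.linalg.norm(p-t)<1e-3 and np.abs(Rm-R).max()<5e-3:
            if not any(np.abs(x-y).max()<2 for y in sols): sols.append(x)
    return sols
if __name__=='__main__':
    import multiprocessing as mp,sys
    def job(a):
        az,tau=a; out=[]
        R=pose(az,tau,1); 
        g=np.r_[cup,.05]; t1=g+R[:,2]*GD
        s=ik(t1,R); 
        R2=R@np.diag([-1,-1,1]); s2=ik(t1,R2)
        gp=np.r_[M-.02*np.array([np.cos(np.radians(az)),np.sin(np.radians(az))]),.30]; 
        p1=ik(gp+R[:,2]*GD,R); p2=ik(gp+R[:,2]*GD,R2)
        tt=np.r_[M-.14*xm,.095]; k1=ik(tt,R);k2=ik(tt,R2)
        f=lambda S:[list(np.round(x).astype(int)) for x in S]
        return az,tau,f(s),f(s2),f(p1),f(p2),f(k1),f(k2)
    with mp.Pool() as P:
        for r in P.imap(job,[(a,t) for a in(-10,20,50,80) for t in(50,62,75)]):
            print(r[0],r[1]); 
            for n,v in zip(['cup','cup2','pour','pour2','tog','tog2'],r[2:]): print('   ',n,v)
E
time python3 feas.py
```

```text
4
-10 50
    cup [[np.int64(-55), np.int64(35), np.int64(128), np.int64(122), np.int64(40), np.int64(108)]]
    cup2 [[np.int64(-55), np.int64(35), np.int64(128), np.int64(122), np.int64(40), np.int64(-72)]]
    pour [[np.int64(9), np.int64(15), np.int64(90), np.int64(-31), np.int64(29), np.int64(-50)]]
    pour2 [[np.int64(9), np.int64(15), np.int64(90), np.int64(-31), np.int64(29), np.int64(130)]]
    tog [[np.int64(-6), np.int64(26), np.int64(122), np.int64(189), np.int64(18), np.int64(84)]]
    tog2 [[np.int64(-6), np.int64(26), np.int64(122), np.int64(189), np.int64(18), np.int64(-96)]]
-10 62
    cup [[np.int64(-59), np.int64(44), np.int64(134), np.int64(130), np.int64(61), np.int64(92)]]
    cup2 [[np.int64(-59), np.int64(44), np.int64(134), np.int64(130), np.int64(61), np.int64(-88)]]
    pour [[np.int64(10), np.int64(16), np.int64(98), np.int64(-72), np.int64(19), np.int64(-9)]]
    pour2 []
    tog [[np.int64(-6), np.int64(33), np.int64(129), np.int64(185), np.int64(44), np.int64(88)]]
    tog2 [[np.int64(-6), np.int64(33), np.int64(129), np.int64(185), np.int64(44), np.int
[... 4972 characters left out ...]
40), np.int64(96), np.int64(55), np.int64(84), np.int64(-50)]]
80 75
    cup [[np.int64(-58), np.int64(55), np.int64(83), np.int64(42), np.int64(107), np.int64(118)]]
    cup2 [[np.int64(-58), np.int64(55), np.int64(83), np.int64(42), np.int64(107), np.int64(-62)]]
    pour [[np.int64(-21), np.int64(33), np.int64(78), np.int64(72), np.int64(94), np.int64(157)]]
    pour2 [[np.int64(-21), np.int64(33), np.int64(78), np.int64(72), np.int64(94), np.int64(-23)]]
    tog [[np.int64(-35), np.int64(46), np.int64(96), np.int64(61), np.int64(92), np.int64(124)]]
    tog2 [[np.int64(-35), np.int64(46), np.int64(96), np.int64(61), np.int64(92), np.int64(-56)]]
real	0m31.244s
user	1m54.588s
sys	0m0.184s
```

```bash
cat > beam.py <<'E'
from sim import *
import multiprocessing as mp, itertools
W=.62
q5=np.array(json.loads(open('log.jsonl').readlines()[-1])['q'])
dirs=[np.zeros(3)]+[np.array(d,float)/np.linalg.norm(d) for d in itertools.product((-1,0,1),repeat=3) if any(d)]
def ext(a):
    q,hist,d,r=a
    t,R=F(q); s=R.T@dirs[d]*.6
    try: x=call(q,[s]*8,[r]*8,W)
    except Exception: return None
    p,Rx=F(x)
    if p[2]<.2 or p[2]>.75 or p[0]<-.15 or np.hypot(*p[:2])<.2: return None
    return x,hist+[(d,r)],p,Rx[:,2]
az=np.radians(50)
def score(z):
    g=np.array([np.sin(np.radians(68))*np.cos(az),np.sin(np.radians(68))*np.sin(az),-np.cos(np.radians(68))])
    return np.degrees(np.arccos(np.clip(z@g,-1,1)))
if __name__=='__main__':
    print(q5)
    B=[(q5,[],None,None)]
    with mp.Pool() as P:
        for depth in range(6):
            jobs=[(b[0],b[1],d,r) for b in B for d in range(27) for r in((2.5,) if depth==0 else (2.5,1.0,0.0))]
            out=[o for o in P.map(ext,jobs,chunksize=4) if o]
            out.sort(key=lambda o:score(o[3]))
            B=[]
            for o in out:
                if not any(np.abs(o[0]-b[0]).max()<6 for b in B): B.append(o)
                if len(B)>=14: break
            for o in B[:3]: print(depth+1,round(score(o[3]),1),'tilt',round(np.degrees(np.arccos(-o[3][2])),1),'az',round(np.degrees(np.arctan2(o[3][1],o[3][0]))),o[2].round(2),o[0].round(),[(dirs[d].round(1).tolist(),r) for d,r in o[1][-1:]],[h for h in o[1]],flush=True)
E
time timeout 570 python3 beam.py
```

```text
[-87.46012062 -19.91286689  95.97730446   8.81367246 101.03963505
 165.20731675]
1 57.6 tilt 13.3 az 13 [ 0.22 -0.04  0.44] [-155.  -51.   86.    7.  157.  165.] [([0.7, 0.7, 0.0], 2.5)] [(25, 2.5)]
1 63.3 tilt 17.7 az -21 [ 0.19 -0.12  0.4 ] [-164.  -51.   97.   19.  147.  165.] [([1.0, 0.0, 0.0], 2.5)] [(22, 2.5)]
1 63.4 tilt 6.2 az 9 [ 0.24 -0.03  0.5 ] [-156.  -51.   73.    6.  163.  165.] [([0.6, 0.6, 0.6], 2.5)] [(26, 2.5)]
2 40.8 tilt 30.9 az 26 [ 0.2  -0.06  0.38] [-178.  -51.  103.  -28.  153.  165.] [([0.6, 0.6, -0.6], 2.5)] [(22, 2.5), (24, 2.5)]
2 43.7 tilt 24.7 az 41 [ 0.24 -0.02  0.47] [-169.  -51.   84.  -47.  163.  165.] [([0.6, 0.6, -0.6], 2.5)] [(25, 2.5), (24, 2.5)]
2 45.2 tilt 24.3 az 68 [0.24 0.07 0.5 ] [-151.  -51.   78.  -64.  163.  165.] [([0.0, 1.0, 0.0], 2.5)] [(25, 2.5), (16, 2.5)]
3 23.3 tilt 46.3 az 40 [0.2  0.   0.34] [-178.  -51.  117.  -48.  143.  165.] [([0.0, 0.7, -0.7], 2.5)] [(19, 2.5), (22, 2.5), (15, 2.5)]
3 25.1 tilt 48.2 az 31 [ 0.22 -0.02  0.37] [-178.  -51.  113.  -52.  152.  165.] [([0.6, 0.6, -0.6], 2.5)] [(19, 2.5), (22, 2.5), (24, 2.5)]
3
[... 920 characters left out ...]
.8 az 43 [0.25 0.05 0.41] [-156.  -51.  107.  -59.  163.  165.] [([0.0, 1.0, 0.0], 0.0)] [(19, 2.5), (22, 2.5), (15, 2.5), (24, 0.0), (16, 0.0)]
6 17.1 tilt 51.0 az 51 [0.22 0.04 0.48] [-178.  -51.   96.  -81.  143.  165.] [([-0.6, 0.6, -0.6], 2.5)] [(19, 2.5), (22, 2.5), (15, 2.5), (24, 0.0), (24, 0.0), (7, 2.5)]
6 18.1 tilt 51.1 az 42 [0.2  0.02 0.3 ] [-178.  -51.  125.  -48.  138.  165.] [([0.6, 0.6, -0.6], 0.0)] [(19, 2.5), (22, 2.5), (15, 2.5), (24, 0.0), (24, 0.0), (24, 0.0)]
6 18.3 tilt 50.5 az 44 [0.24 0.05 0.39] [-159.  -51.  111.  -56.  159.  165.] [([0.0, 1.0, 0.0], 0.0)] [(19, 2.5), (22, 2.5), (15, 2.5), (24, 0.0), (24, 0.0), (16, 0.0)]
real	4m31.423s
user	17m49.013s
sys	0m0.446s
```

```bash
sed -e 's/if p\[2\]<.2.*$/if p[2]<.2 or p[2]>.7 or not(-130<x[0]<50) or x[1]<-35 or not(-20<x[3]<150) or not(.28<np.hypot(*p[:2])<.85): return None/' -e 's/B)>=14/B)>=24/' -e 's/range(6)/range(7)/' beam.py > beam2.py
python3 - <<'E'
s=open('beam2.py').read()
s=s.replace("""    g=np.array""","""    return min(sc(z,a,t) for a in (30,50,70) for t in (62,72))
def sc(z,a,t):
    a=np.radians(a);t=np.radians(t)
    return np.degrees(np.arccos(np.clip(z@[np.sin(t)*np.cos(a),np.sin(t)*np.sin(a),-np.cos(t)],-1,1)))
    g=np.array""").replace("((2.5,) if depth==0 else (2.5,1.0,0.0))","(2.5,.8,0.0)")
open('beam2.py','w').write(s)
E
timeout 900 python3 beam2.py > b2.txt; cat b2.txt
```

```text
[-87.46012062 -19.91286689  95.97730446   8.81367246 101.03963505
 165.20731675]
1 54.2 tilt 10.8 az -12 [ 0.19 -0.22  0.33] [-85. -15.  98.  10.  93. 165.] [([1.0, 0.0, 0.0], 0.0)] [(22, 0.0)]
1 54.5 tilt 10.5 az -13 [ 0.22 -0.45  0.33] [-83.  10.  75.  10.  91. 165.] [([0.7, -0.7, 0.0], 0.0)] [(19, 0.0)]
1 55.3 tilt 10.9 az -20 [-0.09 -0.38  0.31] [-129.    2.   88.   10.   93.  165.] [([0.0, -1.0, 0.0], 0.8)] [(11, 0.8)]
2 48.9 tilt 29.5 az -25 [ 0.08 -0.39  0.25] [-116.    1.  105.   30.   77.  165.] [([0.0, 0.0, 0.0], 2.5)] [(19, 0.0), (0, 2.5)]
2 49.5 tilt 28.1 az -26 [ 0.07 -0.33  0.2 ] [-122.   -3.  117.   30.   72.  165.] [([0.7, -0.7, 0.0], 2.5)] [(22, 0.0), (19, 2.5)]
2 50.5 tilt 26.3 az -27 [ 0.02 -0.49  0.32] [-116.    8.   82.   26.   89.  165.] [([0.6, -0.6, 0.6], 2.5)] [(19, 0.0), (20, 2.5)]
3 45.5 tilt 33.7 az -21 [ 0.13 -0.41  0.27] [-109.    3.  102.   35.   77.  165.] [([0.7, 0.0, 0.7], 2.5)] [(19, 0.0), (22, 0.0), (23, 2.5)]
3 46.8 tilt 34.1 az -23 [ 0.13 -0.55  0.23] [-104.   18.   88.   36.   71.  165.] [([0.6, -0.6, 0.6], 2.5)] [(19, 0.0), (22, 0.0), (20, 2.5)
[... 1460 characters left out ...]
8 -0.34  0.37] [-128.   -9.   97.   38.  104.  165.] [([0.7, 0.0, 0.7], 0.0)] [(22, 0.0), (22, 0.0), (22, 0.0), (23, 2.5), (12, 0.0), (23, 0.0)]
7 41.5 tilt 42.6 az -17 [ 0.13 -0.41  0.3 ] [-114.    2.  101.   42.   85.  165.] [([0.6, -0.6, 0.6], 0.0)] [(22, 0.0), (22, 0.0), (22, 0.0), (23, 2.5), (23, 0.0), (20, 0.0), (20, 0.0)]
7 41.6 tilt 42.1 az -18 [ 0.24 -0.29  0.23] [-100.   -5.  121.   47.   66.  165.] [([1.0, 0.0, 0.0], 0.0)] [(22, 0.0), (22, 0.0), (22, 0.0), (23, 2.5), (12, 0.0), (23, 0.0), (22, 0.0)]
7 41.6 tilt 40.5 az -17 [ 0.14 -0.32  0.3 ] [-120.   -9.  109.   39.   91.  165.] [([0.6, -0.6, 0.6], 0.0)] [(22, 0.0), (22, 0.0), (22, 0.0), (23, 2.5), (0, 0.0), (23, 0.0), (20, 0.0)]
```

Edit , replacing
```

```
with
```

```

```bash
cat > cyc.py <<'E'
from sim import *
import multiprocessing as mp, itertools
W=.62
qs=np.array(json.loads(open('log.jsonl').readlines()[-1])['q'])
dirs=[np.zeros(3)]+[np.array(d,float)/np.linalg.norm(d) for d in itertools.product((-1,0,1),repeat=3) if any(d)]
H2=HI.copy();H2[5]=600;L2=LO.copy();L2[5]=-600
def ikfree(q,t,R):
    def f(x):
        p,Rm=F(x); return np.r_[p-t,.6*Ro.from_matrix(R@Rm.T).as_rotvec()]
    best=None
    for j in (0,-40,40,80):
        s=least_squares(f,np.clip(q+np.array([j,0,0,0,0,j]),L2+1e-3,H2-1e-3),bounds=(L2,H2),x_scale=50)
        if best is None or s.cost<best.cost: best=s
    return best
def reloc(a):
    q,hist,n,P=a
    t,R=F(q); r,az,z=P; T=np.array([r*np.cos(np.radians(az)),r*np.sin(np.radians(az)),z])
    s=ikfree(q,T,R)
    if s.cost>1e-6: return None
    roll=np.radians(163.5-s.x[5])
    if abs(roll)>3.1: return None
    dist=np.linalg.norm(T-t); rows=max(dist/.05,abs(np.degrees(roll))/8.59)
    k=int(np.ceil(rows/8)); 
    x=s.x.copy(); x[5]=163.5
    if not ok(x): return None
    return x,hist+[('R',P,round(roll,3),k)],n+k
def ok(x):
    p,_=F(x); w=p-F(x)[1][:,2]*.2575
    return .2<p[2]<.75 and w[2]>.2 and -135<x[0]<120 and x[1]>-45 and -25<x[3]<160 and .2<np.hypot(*p[:2])<.85
def tilt(a):
    q,hist,n,d,rl=a
    t,R=F(q); s=R.T@dirs[d]*.6
    x=call(q,[s]*8,[rl]*8,W)
    if not ok(x): return None
    return x,hist+[('T',dirs[d].round(2).tolist(),rl)],n+1
def score(x,n):
    z=F(x)[1][:,2]
    def sc(a,t):
        a=np.radians(a);t=np.radians(t)
        return np.degrees(np.arccos(np.clip(z@[np.sin(t)*np.cos(a),np.sin(t)*np.sin(a),-np.cos(t)],-1,1)))
    return min(sc(a,t) for a in(35,50,65) for t in(62,72))+ 2.0*n
if __name__=='__main__':
    PS=[(r,az,z) for r in(.4,.55) for az in(-40,-10,20,45) for z in(.28,.42)]
    B=[(qs,[],0)]
    with mp.Pool() as P:
        for c in range(3):
            R1=[o for o in P.map(reloc,[b+(p,) for b in B for p in PS]) if o]
            if c: R1+=B
            print('reloc',len(R1),flush=True)
            D=range(27) if c==0 else range(0,27)
            O=[o for o in P.map(tilt,[b+(d,2.6) for b in R1 for d in D],chunksize=8) if o]
            O.sort(key=lambda o:score(o[0],o[2])); O2=[o for o in P.map(tilt,[b+(d,2.6) for b in O[:15] for d in range(27)],chunksize=8) if o]
            O+=O2
            O.sort(key=lambda o:score(o[0],o[2])); B=[]
            for o in O:
                if not any(np.abs(o[0]-b[0]).max()<6 for b in B): B.append(o)
                if len(B)>=6: break
            for o in B[:4]:
                z=F(o[0])[1][:,2]
                print(c,'n',o[2],'sc',round(score(o[0],o[2])-2*o[2],1),'tilt',round(np.degrees(np.arccos(-z[2])),1),'az',round(np.degrees(np.arctan2(z[1],z[0]))),F(o[0])[0].round(2),o[0].round(),o[1],flush=True)
E
timeout 575 python3 cyc.py
```

```text
reloc 16
0 n 4 sc 16.9 tilt 45.3 az 32 [ 0.5  -0.2   0.21] [-56.  19.  98.  49.  70. 165.] [('R', (0.55, 20, 0.28), np.float64(-1.694), 2), ('T', [0.0, 0.0, 0.0], 2.6), ('T', [0.58, -0.58, 0.58], 2.6)]
0 n 4 sc 18.8 tilt 43.3 az 53 [0.47 0.04 0.21] [-34.  11. 109.  48.  67. 165.] [('R', (0.4, 45, 0.28), np.float64(-2.104), 2), ('T', [0.0, 1.0, 0.0], 2.6), ('T', [0.71, 0.0, 0.71], 2.6)]
0 n 4 sc 19.7 tilt 44.8 az 23 [ 0.4  -0.2   0.28] [-69.   3. 104.  46.  79. 165.] [('R', (0.4, 20, 0.28), np.float64(-1.619), 2), ('T', [1.0, 0.0, 0.0], 2.6), ('T', [0.0, 0.0, 1.0], 2.6)]
0 n 4 sc 21.4 tilt 40.6 az 36 [ 0.25 -0.07  0.38] [-92. -22. 104.  36. 120. 165.] [('R', (0.55, 20, 0.28), np.float64(-1.694), 2), ('T', [0.0, 0.0, 0.0], 2.6), ('T', [0.0, 0.0, 1.0], 2.6)]
reloc 94
1 n 6 sc 0.5 tilt 61.6 az 50 [0.47 0.16 0.26] [-24.   7. 116.  73.  62. 165.] [('R', (0.4, 45, 0.28), np.float64(-2.104), 2), ('T', [0.0, 1.0, 0.0], 2.6), ('T', [0.71, 0.0, 0.71], 2.6), ('R', (0.4, 45, 0.28), np.float64(-0.806), 1), ('T', [0.71, 0.0, 0.71], 2.6)]
1 n 6 sc 0.9 tilt 61.1 az 35 [0.43 0.03 0.32] [-49.  -6. 116.
[... 1435 characters left out ...]

2 n 8 sc 0.5 tilt 62.1 az 49 [ 0.25 -0.12  0.39] [-94.  -5. 104.  43. 129. 165.] [('R', (0.4, 45, 0.28), np.float64(-2.104), 2), ('T', [0.0, 1.0, 0.0], 2.6), ('T', [0.71, 0.0, 0.71], 2.6), ('R', (0.4, 45, 0.28), np.float64(-0.806), 1), ('T', [0.71, 0.0, 0.71], 2.6), ('R', (0.4, 45, 0.42), np.float64(-0.895), 1), ('T', [0.0, -1.0, 0.0], 2.6)]
2 n 8 sc 0.6 tilt 61.6 az 50 [ 0.02 -0.22  0.51] [-125.    3.   75.   16.  163.  165.] [('R', (0.4, 45, 0.28), np.float64(-2.104), 2), ('T', [0.0, 1.0, 0.0], 2.6), ('T', [0.71, 0.0, 0.71], 2.6), ('R', (0.4, 20, 0.42), np.float64(-0.607), 1), ('T', [0.58, 0.58, 0.58], 2.6), ('R', (0.4, -10, 0.42), np.float64(-0.273), 1), ('T', [-0.58, -0.58, 0.58], 2.6)]
```

```bash
python3 - <<'E'
s=open('cyc.py').read()
s=s.replace("    return .2<p[2]<.75","    if np.hypot(p[0]-.628,p[1]-.152)<.24 and p[2]<.33: return False\n    return .2<p[2]<.75")
s=s.replace("PS=[(r,az,z) for r in(.4,.55) for az in(-40,-10,20,45) for z in(.28,.42)]","PS=[(r,az,z) for r in(.4,.5) for az in(25,45,60) for z in(.3,.36,.42)]").replace("range(3):","range(2):")
open('cyc2.py','w').write(s)
E
timeout 575 python3 cyc2.py
```

```text
reloc 17
0 n 4 sc 20.2 tilt 42.6 az 57 [0.26 0.14 0.22] [-47. -17. 130.  42.  82. 165.] [('R', (0.4, 45, 0.3), np.float64(-2.097), 2), ('T', [0.0, 1.0, 0.0], 2.6), ('T', [0.0, 0.71, 0.71], 2.6)]
0 n 4 sc 20.9 tilt 41.3 az 32 [ 0.42 -0.08  0.28] [-53.  -1. 107.  43.  75. 165.] [('R', (0.4, 25, 0.42), np.float64(-1.691), 2), ('T', [0.71, 0.71, 0.0], 2.6), ('T', [0.58, 0.58, 0.58], 2.6)]
0 n 4 sc 22.5 tilt 39.5 az 33 [ 0.26 -0.06  0.28] [-88. -19. 119.  34. 101. 165.] [('R', (0.4, 25, 0.3), np.float64(-1.714), 2), ('T', [0.0, 1.0, 0.0], 2.6), ('T', [0.71, 0.0, 0.71], 2.6)]
0 n 4 sc 22.7 tilt 39.3 az 53 [0.38 0.04 0.26] [-40.  -3. 111.  40.  79. 165.] [('R', (0.4, 45, 0.36), np.float64(-2.078), 2), ('T', [0.0, 1.0, 0.0], 2.6), ('T', [0.58, 0.58, 0.58], 2.6)]
reloc 108
1 n 6 sc 0.3 tilt 61.8 az 35 [0.59 0.04 0.41] [-30.   7.  89.  61.  65. 165.] [('R', (0.4, 25, 0.42), np.float64(-1.691), 2), ('T', [0.71, 0.71, 0.0], 2.6), ('T', [0.58, 0.58, 0.58], 2.6), ('R', (0.5, 25, 0.42), np.float64(-1.111), 1), ('T', [0.71, 0.0, 0.71], 2.6)]
1 n 6 sc 0.8 tilt 61.7 az 36 [0.47 0.11 0.34] [-28.  -5. 113.  67.  59. 165.] [('R', (0.4, 25, 0.42), np.float64(-1.691), 2), ('T', [0.71, 0.71, 0.0], 2.6), ('T', [0.58, 0.58, 0.58], 2.6), ('R', (0.4, 25, 0.42), np.float64(-0.952), 1), ('T', [0.58, 0.58, 0.58], 2.6)]
1 n 6 sc 1.1 tilt 62.7 az 34 [0.6  0.06 0.36] [-25.   9.  95.  66.  57. 165.] [('R', (0.4, 25, 0.42), np.float64(-1.691), 2), ('T', [0.71, 0.71, 0.0], 2.6), ('T', [0.58, 0.58, 0.58], 2.6), ('R', (0.5, 25, 0.36), np.float64(-1.03), 1), ('T', [0.71, 0.0, 0.71], 2.6)]
1 n 6 sc 1.6 tilt 62.4 az 52 [0.44 0.37 0.23] [ 13.  14. 115.  97.  34. 165.] [('R', (0.4, 45, 0.3), np.float64(-2.097), 2), ('T', [0.0, 1.0, 0.0], 2.6), ('T', [0.0, 0.71, 0.71], 2.6), ('R', (0.4, 45, 0.3), np.float64(-0.886), 1), ('T', [0.58, 0.58, 0.58], 2.6)]
```

```bash
cat > go.py <<'E'
# usage: go.py x y z [roll]  -> tool-frame slide; sim of J6
import sys
from sim import *
from rig import observe
import cyc
o=observe(); R=o['tool_rot'];t=o['position'];q=o['q']
T=np.array(list(map(float,sys.argv[1:4])))
print('slide',np.round(R.T@(T-t),3),'dist',round(np.linalg.norm(T-t),3))
s=cyc.ikfree(q,T,R); print('ik',s.x.round(1),'cost',s.cost,'roll to 163.5:',round(np.radians(163.5-s.x[5]),3))
E
python3 go.py .36 -.05 .42; python3 go.py .33 .23 .40
```

```text
slide [-0.235  0.062 -0.03 ] dist 0.245
ik [-28.3  -6.9  78.8   2.1  99.2 222.9] cost 3.6806697161147668e-31 roll to 163.5: -1.037
slide [-0.298  0.337 -0.026] dist 0.45
ik [ 21.5  -0.7  76.4  -5.4  97.  271.2] cost 8.003895427293928e-29 roll to 163.5: -1.88
```

```bash
python3 -m crank '{"slide":[[-0.03,0.008,-0.004],[-0.06,0.015,-0.008],[-0.09,0.023,-0.012],[-0.12,0.031,-0.016],[-0.15,0.039,-0.02],[-0.18,0.047,-0.024],[-0.21,0.055,-0.027],[-0.235,0.062,-0.03]],"roll":[-0.149,-0.298,-0.447,-0.596,-0.745,-0.894,-1.043,-1.192],"grip":[0.085,0.085,0.085,0.085,0.085,0.085,0.085,0.085]}' | head -2; python3 st.py;  python3 go.py .33 .23 .40
```

```text
time_s: 5.95
position: [0.3608, -0.0479, 0.4208]
q [-27.98  -6.86  78.66   2.15  99.29 154.32] pos [ 0.3608 -0.0479  0.4208] tilt 9.15 z [ 0.154 -0.04  -0.987] y [-0.987  0.028 -0.155] F [-0.3 -1.  -0.7] t 5.95 w 0.0851
slide [-0.277  0.041  0.005] dist 0.28
ik [ 21.4  -0.8  76.4  -5.4  96.9 202.2] cost 2.4960540491266118e-27 roll to 163.5: -0.676
```

```bash
python3 -m crank '{"slide":[[-0.035,0.005,0],[-0.07,0.01,0],[-0.105,0.015,0.001],[-0.14,0.02,0.002],[-0.175,0.025,0.003],[-0.21,0.031,0.004],[-0.245,0.036,0.005],[-0.277,0.041,0.005]],"roll":[-0.12,-0.22,-0.32,-0.4,-0.48,-0.54,-0.6,-0.67],"grip":[0.085,0.085,0.085,0.085,0.085,0.085,0.085,0.085]}' | head -2; python3 st.py
cat > nxt.py <<'E'
# one/two tilt calls ahead from the present state
from cyc import *
import sys
def rate(z):
    return min(np.degrees(np.arccos(np.clip(z@[np.sin(np.radians(t))*np.cos(np.radians(a)),np.sin(np.radians(t))*np.sin(np.radians(a)),-np.cos(np.radians(t))],-1,1))) for a in(40,50,60) for t in(66,70,74))
if __name__=='__main__':
    def ok2(x):
        p,_=F(x)
        return ok(x) and not(np.hypot(p[0]-.628,p[1]-.152)<.26 and p[2]<.33)
    RL=[2.6,1.2] 
    with mp.Pool() as P:
        O=[o for o in P.map(tilt,[(qs,[],0,d,r) for d in range(27) for r in RL],chunksize=2) if o and ok2(o[0])]
        O.sort(key=lambda o:rate(F(o[0])[1][:,2]))
        O2=[o for o in P.map(tilt,[o+(d,2.6) for o in O[:12] for d in range(27)],chunksize=4) if o and ok2(o[0])]
        O2.sort(key=lambda o:rate(F(o[0])[1][:,2]))
    for S in(O[:6],O2[:6]):
      for o in S:
        z=F(o[0])[1][:,2]
        print('rate',round(rate(z),1),'tilt',round(np.degrees(np.arccos(-z[2])),1),'az',round(np.degrees(np.arctan2(z[1],z[0]))),F(o[0])[0].round(2),o[0].round(),o[1])
E
python3 nxt.py
```

```text
time_s: 6.75
position: [0.3309, 0.2303, 0.4]
q [ 21.37  -0.7   76.36  -5.31  96.86 164.03] pos [0.3309 0.2303 0.4   ] tilt 9.12 z [ 0.154 -0.038 -0.987] y [-0.798 -0.595 -0.101] F [ 1.5 -0.7  0.3] t 6.75 w 0.085
rate 46.3 tilt 19.8 az 45 [0.32 0.09 0.35] [-20. -14.  97.  18.  88. 165.] [('T', [0.0, 1.0, 0.0], 2.6)]
rate 47.0 tilt 19.0 az 43 [0.53 0.08 0.34] [-12.  10.  76.  16.  83. 165.] [('T', [0.71, 0.71, 0.0], 2.6)]
rate 47.5 tilt 18.5 az 39 [0.28 0.07 0.37] [-28. -20.  96.  17.  96. 165.] [('T', [0.0, 0.0, 0.0], 2.6)]
rate 51.2 tilt 15.2 az 28 [ 0.64 -0.03  0.36] [-18.  23.  54.  11.  92. 165.] [('T', [1.0, 0.0, 0.0], 2.6)]
rate 51.4 tilt 14.6 az 34 [0.32 0.07 0.36] [-19. -14.  94.  12.  91. 165.] [('T', [0.0, 1.0, 0.0], 1.2)]
rate 51.7 tilt 14.4 az 33 [0.53 0.06 0.35] [-11.  11.  71.  10.  88. 165.] [('T', [0.71, 0.71, 0.0], 1.2)]
rate 29.0 tilt 37.1 az 37 [ 0.52 -0.15  0.33] [-46.  12.  81.  37.  84. 165.] [('T', [0.71, 0.71, 0.0], 2.6), ('T', [0.71, 0.0, 0.71], 2.6)]
rate 29.2 tilt 36.8 az 41 [ 0.32 -0.01  0.36] [-59. -17. 104.  37.  99. 165.] [('T', [0.71, 0.71, 0.0], 2.6), ('T', [0.0, 0.71, 0.71], 2.6)]
rate 29.4 tilt 37.6 az 30 [ 0.55 -0.11  0.26] [-39.  14.  90.  39.  66. 165.] [('T', [1.0, 0.0, 0.0], 2.6), ('T', [0.0, 0.0, 0.0], 2.6)]
rate 30.7 tilt 36.4 az 30 [ 0.57 -0.13  0.3 ] [-39.  14.  83.  35.  73. 165.] [('T', [1.0, 0.0, 0.0], 2.6), ('T', [0.58, 0.58, 0.58], 2.6)]
rate 31.5 tilt 34.6 az 36 [ 0.49 -0.08  0.32] [-40.   5.  90.  34.  78. 165.] [('T', [0.71, 0.71, 0.0], 1.2), ('T', [0.58, 0.58, 0.58], 2.6)]
rate 31.6 tilt 35.0 az 32 [ 0.37 -0.12  0.22] [-62.   1. 113.  37.  72. 165.] [('T', [0.0, 0.0, 0.0], 2.6), ('T', [1.0, 0.0, 0.0], 2.6)]
```

```bash
cat > ax.py <<'E'
import sys,numpy as np
from rig import observe
R=observe()['tool_rot']; print((R.T@np.array(list(map(float,sys.argv[1:4])))).round(3))
E
python3 ax.py .424 .424 0
```

```text
[-0.093 -0.59   0.049]
```

```bash
python3 -m crank '{"slide":[[-0.093,-0.59,0.049],[-0.093,-0.59,0.049],[-0.093,-0.59,0.049],[-0.093,-0.59,0.049],[-0.093,-0.59,0.049],[-0.093,-0.59,0.049],[-0.093,-0.59,0.049],[-0.093,-0.59,0.049]],"roll":[2.6,2.6,2.6,2.6,2.6,2.6,2.6,2.6],"grip":[0.085,0.085,0.085,0.085,0.085,0.085,0.085,0.085]}' | head -2; python3 st.py; python3 nxt.py
```

```text
time_s: 7.55
position: [0.5389, 0.0862, 0.3427]
q [-10.4   11.43  73.17  14.59  84.24 165.21] pos [0.5389 0.0862 0.3427] tilt 18.36 z [ 0.233  0.212 -0.949] y [-0.967 -0.049 -0.248] F [ 0.6  0.3 -0.3] t 7.55 w 0.0851
rate 29.6 tilt 36.4 az 41 [ 0.34 -0.01  0.36] [-55. -14. 102.  36.  96. 165.] [('T', [0.0, 0.71, 0.71], 2.6)]
rate 30.1 tilt 36.0 az 37 [ 0.54 -0.15  0.34] [-44.  12.  78.  36.  84. 165.] [('T', [0.71, 0.0, 0.71], 2.6)]
rate 32.9 tilt 33.4 az 34 [ 0.63 -0.28  0.2 ] [-46.  32.  68.  34.  76. 165.] [('T', [0.71, -0.71, 0.0], 2.6)]
rate 35.8 tilt 30.5 az 34 [ 0.52 -0.27  0.36] [-52.  18.  64.  30.  95. 165.] [('T', [0.58, -0.58, 0.58], 2.6)]
rate 36.3 tilt 29.8 az 38 [ 0.52 -0.17  0.35] [-44.  13.  74.  29.  89. 165.] [('T', [0.71, 0.0, 0.71], 1.2)]
rate 36.6 tilt 29.4 az 42 [ 0.32 -0.03  0.37] [-54. -15.  97.  30.  99. 165.] [('T', [0.0, 0.71, 0.71], 1.2)]
rate 17.3 tilt 55.3 az 24 [ 0.47 -0.16  0.22] [-60.  13. 113.  63.  67. 165.] [('T', [0.71, 0.0, 0.71], 2.6), ('T', [0.0, 0.0, 0.0], 2.6)]
rate 17.4 tilt 51.8 az 28 [ 0.28 -0.05  0.29] [-96. -20. 123.  43. 107. 165.] [('T', [0.71, 0.0, 0.71], 2.6), ('T', [0.0, 0.71, 0.71], 2.6)]
rate 17.7 tilt 56.3 az 23 [ 0.51 -0.2   0.22] [-58.  18. 105.  64.  66. 165.] [('T', [0.71, 0.0, 0.71], 2.6), ('T', [0.71, 0.0, 0.71], 2.6)]
rate 19.8 tilt 50.2 az 26 [ 0.45 -0.12  0.21] [-56.  10. 115.  58.  63. 165.] [('T', [0.71, 0.0, 0.71], 1.2), ('T', [0.58, 0.58, 0.58], 2.6)]
rate 20.1 tilt 53.0 az 22 [ 0.47 -0.33  0.23] [-69.  23.  93.  55.  76. 165.] [('T', [0.71, 0.0, 0.71], 2.6), ('T', [0.58, -0.58, 0.58], 2.6)]
rate 21.1 tilt 47.7 az 27 [ 0.25 -0.21  0.37] [-98.  -7.  99.  41. 113. 165.] [('T', [0.71, 0.0, 0.71], 2.6), ('T', [0.0, 0.0, 1.0], 2.6)]
```

```bash
python3 ax.py .424 0 .424
```

```text
[-0.04  -0.515 -0.304]
```

```bash
python3 -m crank '{"slide":[[-0.04,-0.515,-0.304],[-0.04,-0.515,-0.304],[-0.04,-0.515,-0.304],[-0.04,-0.515,-0.304],[-0.04,-0.515,-0.304],[-0.04,-0.515,-0.304],[-0.04,-0.515,-0.304],[-0.04,-0.515,-0.304]],"roll":[2.6,2.6,2.6,2.6,2.6,2.6,2.6,2.6],"grip":[0.085,0.085,0.085,0.085,0.085,0.085,0.085,0.085]}' | head -2; python3 st.py
cat > nxt2.py <<'E'
from cyc import *
from nxt import rate
def ok2(x):
    p,_=F(x)
    return ok(x) and not(np.hypot(p[0]-.628,p[1]-.152)<.26 and p[2]<.36)
if __name__=='__main__':
    PS=[(r,az,z) for r in(.36,.45,.55) for az in(0,15,30,45) for z in(.32,.4,.48)]
    with mp.Pool() as P:
        R1=[o for o in P.map(reloc,[(qs,[],0,p) for p in PS]) if o and ok2(o[0])]; print(len(R1))
        O=[o for o in P.map(tilt,[o+(d,r) for o in R1 for d in range(27) for r in(2.6,)],chunksize=4) if o and ok2(o[0])]
        O.sort(key=lambda o:rate(F(o[0])[1][:,2])+2*o[2])
    for o in O[:12]:
        z=F(o[0])[1][:,2]
        print('rate',round(rate(z),1),'tilt',round(np.degrees(np.arccos(-z[2])),1),'az',round(np.degrees(np.arctan2(z[1],z[0]))),F(o[0])[0].round(2),o[0].round(),o[1])
E
python3 nxt2.py
```

```text
time_s: 8.35
position: [0.5449, -0.1458, 0.3495]
q [-42.91  12.84  75.72  34.85  85.45 165.21] pos [ 0.5449 -0.1458  0.3495] tilt 35.33 z [ 0.461  0.349 -0.816] y [-0.815  0.531 -0.233] F [ 0.3  0.1 -0.7] t 8.35 w 0.0853
30
rate 7.9 tilt 58.2 az 39 [0.58 0.08 0.37] [-24.   7.  92.  59.  62. 165.] [('R', (0.55, 15, 0.48), np.float64(-0.693), 1), ('T', [0.58, 0.58, 0.58], 2.6)]
rate 8.2 tilt 58.3 az 47 [0.46 0.22 0.37] [-11.  -3. 103.  59.  57. 165.] [('R', (0.55, 30, 0.4), np.float64(-0.934), 2), ('T', [0.0, 0.71, 0.71], 2.6)]
rate 10.3 tilt 55.7 az 40 [0.49 0.06 0.37] [-33.  -2. 101.  57.  71. 165.] [('R', (0.55, 15, 0.48), np.float64(-0.693), 1), ('T', [0.0, 0.0, 0.0], 2.6)]
rate 9.0 tilt 57.3 az 47 [0.48 0.37 0.28] [ 15.  11. 104.  66.  30. 165.] [('R', (0.55, 30, 0.48), np.float64(-0.997), 2), ('T', [0.0, 1.0, 0.0], 2.6)]
rate 9.3 tilt 57.6 az 45 [0.59 0.19 0.41] [-10.   9.  83.  53.  61. 165.] [('R', (0.55, 30, 0.48), np.float64(-0.997), 2), ('T', [0.58, 0.58, 0.58], 2.6)]
rate 11.4 tilt 54.6 az 40 [0.41 0.06 0.41] [-44. -13. 101.  54.  86. 165.] [('R', (0.55, 15, 0.48), np.float
[... 276 characters left out ...]
65.] [('R', (0.55, 15, 0.48), np.float64(-0.693), 1), ('T', [0.71, 0.0, 0.71], 2.6)]
rate 10.2 tilt 56.8 az 55 [0.45 0.37 0.36] [ 13.   4.  97.  53.  44. 165.] [('R', (0.55, 45, 0.32), np.float64(-1.302), 2), ('T', [0.0, 0.71, 0.71], 2.6)]
rate 12.2 tilt 53.8 az 41 [0.36 0.16 0.26] [-27. -11. 127.  62.  57. 165.] [('R', (0.45, 15, 0.48), np.float64(-0.584), 1), ('T', [0.0, 1.0, 0.0], 2.6)]
rate 10.5 tilt 55.9 az 47 [0.45 0.17 0.44] [-20.  -9.  94.  52.  74. 165.] [('R', (0.55, 30, 0.48), np.float64(-0.997), 2), ('T', [0.0, 0.71, 0.71], 2.6)]
rate 10.5 tilt 56.0 az 56 [0.46 0.45 0.31] [ 24.  12.  94.  52.  34. 165.] [('R', (0.55, 45, 0.48), np.float64(-1.339), 2), ('T', [0.0, 1.0, 0.0], 2.6)]
```

```bash
python3 go.py .531 .142 .48
```

```text
slide [-0.286  0.134 -0.012] dist 0.316
ik [ -9.2   3.6  66.3  24.9  84.6 203.2] cost 1.0302453701983456e-27 roll to 163.5: -0.693
```

```bash
python3 -m crank '{"slide":[[-0.036,0.017,-0.001],[-0.072,0.034,-0.003],[-0.108,0.051,-0.005],[-0.144,0.068,-0.007],[-0.18,0.085,-0.009],[-0.216,0.102,-0.011],[-0.252,0.119,-0.012],[-0.286,0.134,-0.012]],"roll":[-0.12,-0.22,-0.32,-0.41,-0.5,-0.57,-0.63,-0.69],"grip":[0.085,0.085,0.085,0.085,0.085,0.085,0.085,0.085]}' | head -2; python3 st.py; python3 nxt.py; python3 ax.py .346 .346 .346
```

```text
time_s: 9.15
position: [0.5295, 0.1449, 0.4809]
q [ -8.9    3.51  66.24  24.8   84.65 163.64] pos [0.5295 0.1449 0.4809] tilt 35.34 z [ 0.46   0.351 -0.816] y [-0.851 -0.088 -0.518] F [-0.4  0.5  0.2] t 9.15 w 0.0849
rate 7.9 tilt 58.2 az 39 [0.58 0.09 0.37] [-24.   7.  92.  59.  62. 165.] [('T', [0.58, 0.58, 0.58], 2.6)]
rate 10.3 tilt 55.7 az 40 [0.49 0.07 0.37] [-33.  -2. 101.  57.  71. 165.] [('T', [0.0, 0.0, 0.0], 2.6)]
rate 11.4 tilt 54.6 az 40 [0.41 0.06 0.41] [-44. -13. 101.  54.  86. 165.] [('T', [0.0, 0.71, 0.71], 2.6)]
rate 12.0 tilt 54.5 az 36 [ 0.59 -0.05  0.41] [-38.   9.  80.  53.  77. 165.] [('T', [0.71, 0.0, 0.71], 2.6)]
rate 15.1 tilt 50.9 az 39 [0.56 0.05 0.35] [-27.   7.  91.  51.  67. 165.] [('T', [0.58, 0.58, 0.58], 1.2)]
rate 17.3 tilt 48.7 az 40 [0.47 0.04 0.36] [-35.  -3.  99.  49.  75. 165.] [('T', [0.0, 0.0, 0.0], 1.2)]
rate 3.0 tilt 69.8 az 37 [0.35 0.02 0.27] [-73.  -4. 135.  62.  91. 165.] [('T', [0.0, 0.71, 0.71], 2.6), ('T', [0.0, 0.0, 0.0], 2.6)]
rate 4.1 tilt 67.6 az 36 [0.36 0.14 0.24] [-46.  -6. 142.  80.  68. 165.] [('T', [0.58, 0.58, 0.58], 1.2), ('T', [-0.58, 0.58, 0.58], 2.6)]
rate 4.3 tilt 62.4 az 43 [0.27 0.09 0.37] [-128.  -44.  121.   28.  163.  165.] [('T', [0.0, 0.0, 0.0], 2.6), ('T', [-0.58, 0.58, 0.58], 2.6)]
rate 4.4 tilt 64.2 az 36 [0.39 0.38 0.27] [ 29.   6. 118. 140.  10. 165.] [('T', [0.0, 0.71, 0.71], 2.6), ('T', [0.0, 1.0, 0.0], 2.6)]
rate 4.6 tilt 62.7 az 36 [ 0.22 -0.21  0.28] [-104.    8.  112.   37.  112.  165.] [('T', [0.58, 0.58, 0.58], 2.6), ('T', [-0.71, -0.71, 0.0], 2.6)]
rate 4.6 tilt 65.0 az 35 [0.47 0.42 0.26] [ 29.  16. 107. 146.  10. 165.] [('T', [0.0, 0.0, 0.0], 2.6), ('T', [0.0, 1.0, 0.0], 2.6)]
[-0.324 -0.504 -0.002]
```

```bash
python3 ax.py 0 .424 .424
```

```text
[-0.505 -0.257 -0.197]
```

```bash
python3 -m crank '{"slide":[[-0.505,-0.257,-0.197],[-0.505,-0.257,-0.197],[-0.505,-0.257,-0.197],[-0.505,-0.257,-0.197],[-0.505,-0.257,-0.197],[-0.505,-0.257,-0.197],[-0.505,-0.257,-0.197],[-0.505,-0.257,-0.197]],"roll":[2.6,2.6,2.6,2.6,2.6,2.6,2.6,2.6],"grip":[0.085,0.085,0.085,0.085,0.085,0.085,0.085,0.085]}' | head -2; python3 st.py; python3 nxt.py
```

```text
time_s: 9.95
position: [0.4132, 0.0639, 0.4172]
q [-42.38 -12.88 100.36  54.22  85.48 165.21] pos [0.4132 0.0639 0.4172] tilt 54.64 z [ 0.622  0.527 -0.579] y [-0.762  0.577 -0.294] F [-0.6 -0.7  0. ] t 9.95 w 0.085
rate 2.6 tilt 63.9 az 38 [0.34 0.02 0.26] [-74.  -6. 132.  56.  91. 165.] [('T', [0.0, 0.0, 0.0], 1.2)]
rate 2.9 tilt 70.3 az 37 [0.37 0.03 0.27] [-68.  -3. 133.  65.  88. 165.] [('T', [0.0, 0.0, 0.0], 2.6)]
rate 4.2 tilt 64.6 az 36 [0.4  0.38 0.28] [ 28.   7. 116. 139.  10. 165.] [('T', [0.0, 1.0, 0.0], 2.6)]
rate 4.4 tilt 63.6 az 36 [ 0.42 -0.17  0.27] [-70.  13. 109.  59.  89. 165.] [('T', [0.58, -0.58, 0.58], 1.2)]
rate 5.7 tilt 60.4 az 41 [0.27 0.08 0.38] [-128.  -44.  118.   35.  163.  165.] [('T', [0.0, 0.71, 0.71], 2.6)]
rate 6.3 tilt 69.0 az 33 [ 0.44 -0.16  0.28] [-69.  14. 111.  66.  88. 165.] [('T', [0.58, -0.58, 0.58], 2.6)]
rate 15.0 tilt 77.7 az 25 [ 0.12 -0.18  0.21] [-134.   24.  129.   21.  103.  165.] [('T', [0.58, -0.58, 0.58], 2.6), ('T', [-0.58, -0.58, 0.58], 2.6)]
```

```bash
python3 -m crank '{"slide":[[0,0,0],[0,0,0],[0,0,0],[0,0,0],[0,0,0],[0,0,0],[0,0,0],[0,0,0]],"roll":[2.6,2.6,2.6,2.6,2.6,2.6,2.6,2.6],"grip":[0.085,0.085,0.085,0.085,0.085,0.085,0.085,0.085]}' | head -2; python3 st.py
cat > cupplan.py <<'E'
from sim import *
from feas import ik
import cv2
lines=[json.loads(l) for l in open('log.jsonl')]; o=lines[-1]
R=np.array(o['tool_rot']);q=np.array(o['q']);t=np.array(o['position'])
z=R[:,2]; h=np.array([z[0],z[1],0]);h/=np.linalg.norm(h)
tau=np.degrees(np.arccos(-z[2])); print('tau',tau,'az',np.degrees(np.arctan2(h[1],h[0])))
# roll needed to make y horizontal
yh=np.cross([0,0,1],h)
for s in(1,-1):
    Y=s*yh; a=np.arctan2(-(Y@R[:,0]),Y@R[:,1]); print('sign',s,'roll',round(a,3),'J6',round(q[5]+np.degrees(a),1))
E
python3 cupplan.py
```

```text
time_s: 10.75
position: [0.3696, 0.0287, 0.2768]
q [-67.39  -3.21 132.62  65.81  87.97 165.21] pos [0.3696 0.0287 0.2768] tilt 70.19 z [ 0.752  0.565 -0.339] y [-0.415  0.806  0.423] F [-0.6  0.4 -1. ] t 10.75 w 0.0853
tau 70.18732281754941 az 36.92643302519601
sign 1 roll -0.466 J6 138.5
sign -1 roll 2.676 J6 318.5
```

```bash
cat > cupfit.py <<'E'
import rig,numpy as np,cv2,sys
from loc import *
from scipy.optimize import least_squares
tag=sys.argv[1]
ps={n:rig.get_image(n) for n in ['scene','top']}
th=np.linspace(0,2*np.pi,90,endpoint=False)
circ=lambda x,y,z,r:np.c_[x+r*np.cos(th),y+r*np.sin(th),np.full(90,z)]
hulls={}
for n,p in ps.items():
    cv2.imwrite(f'pics/{n}{tag}.png',p['frame'][:,:,::-1])
    f=p['frame'].astype(int); m=((f[...,0]>60)&(f[...,0]>2.2*f[...,1])&(f[...,0]>2.2*f[...,2])).astype(np.uint8)
    c0=proj(p,[[.4555,-.218,.05]])[0]
    yy,xx=np.mgrid[:420,:560]; m[(np.hypot(xx-c0[0],yy-c0[1])>45)]=0
    ys,xs=np.nonzero(m)
    hulls[n]=(xs.min()-.5+.5,xs.max()+.5,ys.min()-.0,ys.max()+.5); print(n,hulls[n],m.sum())
def mod(n,v):
    q=proj(ps[n],np.vstack([circ(v[0],v[1],.095,.035),circ(v[0],v[1],0,.0315)]));return np.array([q[:,0].min(),q[:,0].max(),q[:,1].min(),q[:,1].max()])+.0
for sel in(['scene'],['top'],['scene','top']):
    r=least_squares(lambda v:np.concatenate([mod(n,v)-np.array(hulls[n]) for n in sel]),[.4555,-.218]); print(sel,r.x.round(4),r.fun.round(1))
E
python3 cupfit.py 1
```

```text
scene (np.float64(181.0), np.float64(209.5), np.float64(201.0), np.float64(241.5)) 605
top (np.float64(348.0), np.float64(375.5), np.float64(246.0), np.float64(272.5)) 200
['scene'] [ 0.4527 -0.2201] [-1.1  1.1 -0.8  0.6]
['top'] [ 0.4553 -0.2198] [-2.1  1.9 -1.   1. ]
['scene', 'top'] [ 0.4544 -0.2199] [-0.9  1.3 -0.3  1.1 -2.   1.9 -0.6  1.3]
```

View pics/scene1.png

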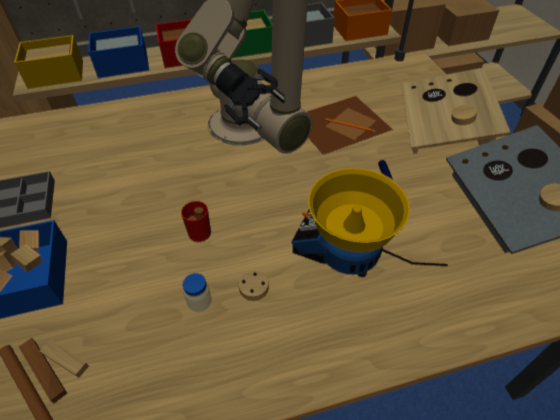

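```bash
cat > p1.py <<'E'
from sim import *
from cyc import ikfree
lines=[json.loads(l) for l in open('log.jsonl')]; o=lines[-1]
R=np.array(o['tool_rot']);q=np.array(o['q']);t=np.array(o['position'])
Rg=R@Ro.from_euler('z',-.466).as_matrix(); z=Rg[:,2]; h=np.array([z[0],z[1],0]);h/=np.linalg.norm(h)
cup=np.array([.4542,-.22,0])
G=cup+.002*h+np.array([0,0,.058]); T=G+.0187*z
M=np.array([.628,.152,0]);xm=np.array([.645,.764,0])
def rep(n,X,RR,q0):
    s=ikfree(q0,X,RR); print(n,X.round(4),'q',s.x.round(1),'c %.1e'%s.cost); return s.x
print('y',Rg[:,1].round(3))
pre=T-.13*z+np.array([0,0,.05])
a=rep('pre',pre,Rg,q); print('slide',(R.T@(pre-t)).round(3))
a=rep('pre2',T-.12*z,Rg,a);b=rep('grasp',T,Rg,a)
for x,y,zz in((.6,.13,.31),(.628,.152,.31),(.66,.18,.31)):
    X=np.array([x,y,zz])+.0187*z
    c=rep('pour0',X,Rg,b)
    for rr in (-2.6,-3.14): rep('  pour roll %.2f'%rr,X,Rg@Ro.from_euler('z',rr).as_matrix(),c)
d=rep('toggle',M-.14*xm+np.array([0,0,.095]),Rg,b)
E
python3 p1.py
```

```text
y [-0.601  0.799 -0.   ]
pre [ 0.3721 -0.2817  0.1457] q [-82.   34.9 106.1  55.4  91.3 123.4] c 1.3e-20
slide [ 0.054 -0.306 -0.129]
pre2 [ 0.3796 -0.2761  0.0923] q [-81.   41.3 107.9  56.4  86.2 117. ] c 1.7e-22
grasp [ 0.4699 -0.2082  0.0517] q [-67.2  46.2 110.3  69.3  77.3 113.3] c 1.7e-24
pour0 [0.6141 0.1406 0.3037] q [-16.9  15.5 102.8  87.3  49.5 159.3] c 3.1e-25
  pour roll -2.60 [0.6141 0.1406 0.3037] q [-16.9  15.5 102.8  87.3  49.5 370.3] c 5.2e-27
  pour roll -3.14 [0.6141 0.1406 0.3037] q [-16.9  15.5 102.8  87.3  49.5 -20.6] c 2.6e-28
pour0 [0.6421 0.1626 0.3037] q [-13.   18.   98.7  87.6  46.1 161.5] c 2.7e-32
  pour roll -2.60 [0.6421 0.1626 0.3037] q [-13.   18.   98.7  87.6  46.1 372.5] c 2.5e-26
  pour roll -3.14 [0.6421 0.1626 0.3037] q [-13.   18.   98.7  87.6  46.1 -18.4] c 1.3e-28
pour0 [0.6741 0.1906 0.3037] q [ -8.7  21.   93.8  87.3  42.4 164.6] c 1.6e-28
  pour roll -2.60 [0.6741 0.1906 0.3037] q [-8.7 21.  93.8 87.3 42.4 15.6] c 3.9e-26
  pour roll -3.14 [0.6741 0.1906 0.3037] q [ -8.7  21.   93.8  87.3  42.4 -15.3] c 2.8e-29
toggle [0.5377 0.045  0.095 ] q [-35.4  38.9 124.5 101.2  66.  107.3] c 8.2e-26
```

```bash
python3 -m crank '{"slide":[[0.007,-0.038,-0.016],[0.014,-0.077,-0.032],[0.021,-0.115,-0.048],[0.028,-0.153,-0.064],[0.035,-0.192,-0.08],[0.042,-0.23,-0.096],[0.048,-0.268,-0.113],[0.054,-0.306,-0.129]],"roll":[-0.14,-0.28,-0.4,-0.466,-0.466,-0.466,-0.466,-0.466],"grip":[0.085,0.085,0.085,0.085,0.085,0.085,0.085,0.085]}' 40| head -2; python3 st.py; python3 go.py .3796 -.2761 .0923;  python3 go.py .4699 -.2082 .0517; python3 -c "
import rig,cv2
for n in ['scene','wrist']:
    cv2.imwrite('pics/%s2.png'%n,rig.get_image(n)['frame'][:,:,::-1])"
```

```text
time_s: 11.65
position: [0.3735, -0.2837, 0.1466]
q [-81.84  34.89 105.61  55.41  91.47 123.47] pos [ 0.3735 -0.2837  0.1466] tilt 70.05 z [ 0.75   0.567 -0.341] y [-0.604  0.797 -0.006] F [ 0.6 -0.3  0.6] t 11.65 w 0.0852
slide [0.048 0.003 0.027] dist 0.055
ik [-80.9  41.2 107.8  56.3  86.2 116.7] cost 9.488580957324982e-23 roll to 163.5: 0.817
slide [0.047 0.002 0.147] dist 0.155
ik [-67.1  46.1 110.2  69.1  77.3 113.1] cost 1.0511342994540703e-21 roll to 163.5: 0.879
```

View pics/wrist2.png

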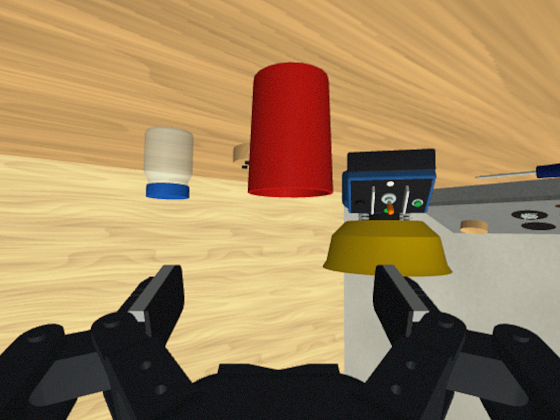

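View pics/scene2.png

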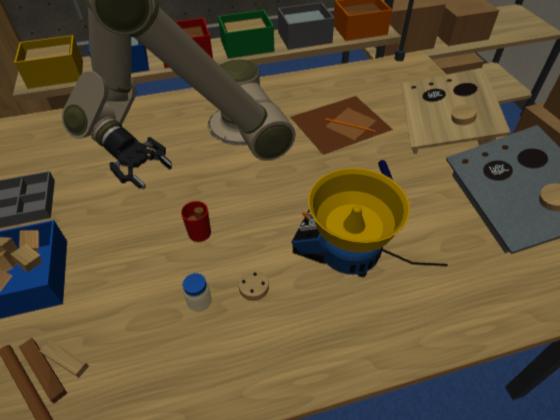

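Run:
```python
import cv2,numpy as np
a=cv2.imread('pics/scene2.png')[80:210,50:200]
b=cv2.imread('pics/scene0.png')[20:150,0:150]
cv2.imwrite('pics/z4.png',cv2.resize(np.hstack([a,b]),None,fx=2.6,fy=2.6,interpolation=cv2.INTER_CUBIC))
```

```text
(no output)
```

View pics/z4.png

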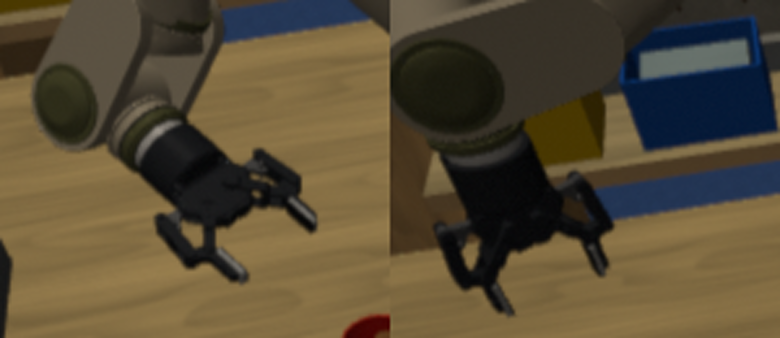

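Run:
```python
import rig,numpy as np,cv2
from loc import *
p=rig.get_image('wrist')
f=p['frame'].astype(int); m=((f[...,0]>60)&(f[...,0]>2.2*f[...,1])&(f[...,0]>2.2*f[...,2])).astype(np.uint8)
ys,xs=np.nonzero(m); obs=np.array([xs.min(),xs.max()+1,ys.min(),ys.max()+1]);print(obs)
th=np.linspace(0,2*np.pi,90,endpoint=False)
circ=lambda x,y,z,r:np.c_[x+r*np.cos(th),y+r*np.sin(th),np.full(90,z)]
def mod(v):
    q=proj(p,np.vstack([circ(v[0],v[1],.095,.035),circ(v[0],v[1],0,.0315)]));return np.array([q[:,0].min(),q[:,0].max(),q[:,1].min(),q[:,1].max()])
print(mod([.4542,-.22]))
from scipy.optimize import least_squares
r=least_squares(lambda v:mod(v)-obs,[.4542,-.22]);print(r.x,r.fun)
for b in range(100,200,40): print([(xs[ys==b].min(),xs[ys==b].max())])
```

```text
[244 387  59 210]
[241.59336232 328.52373944  56.80602581 195.28768956]
[ 0.43202433 -0.20738965] [ 26.40219544 -25.59977328  -9.58234369 -15.71118522]
[(np.int64(249), np.int64(325))]
[(np.int64(247), np.int64(327))]
[(np.int64(245), np.int64(328))]
```

```bash
python3 -m crank '{"slide":[[0.025,0.002,0.01],[0.047,0.003,0.028],[0.047,0.003,0.053],[0.047,0.003,0.078],[0.047,0.003,0.103],[0.047,0.003,0.126],[0.047,0.003,0.14],[0.047,0.003,0.147]],"roll":[0,0,0,0,0,0,0,0],"grip":[0.085,0.085,0.085,0.085,0.085,0.085,0.085,0.085]}' 40| head -2; python3 st.py; python3 -c "
import rig,cv2
for n in ['scene','wrist']:
    cv2.imwrite('pics/%s3.png'%n,rig.get_image(n)['frame'][:,:,::-1])
a=cv2.imread('pics/scene3.png')[130:300,100:300]
cv2.imwrite('pics/z5.png',cv2.resize(a,None,fx=3,fy=3,interpolation=cv2.INTER_CUBIC))"
```

```text
time_s: 12.6
position: [0.4698, -0.204, 0.053]
q [-66.96  45.99 110.67  69.28  77.26 113.  ] pos [ 0.4698 -0.204   0.053 ] tilt 70.17 z [ 0.75   0.568 -0.339] y [-0.605  0.796 -0.003] F [-0.3  0.4  0.4] t 12.6 w 0.0851
```

View pics/z5.png

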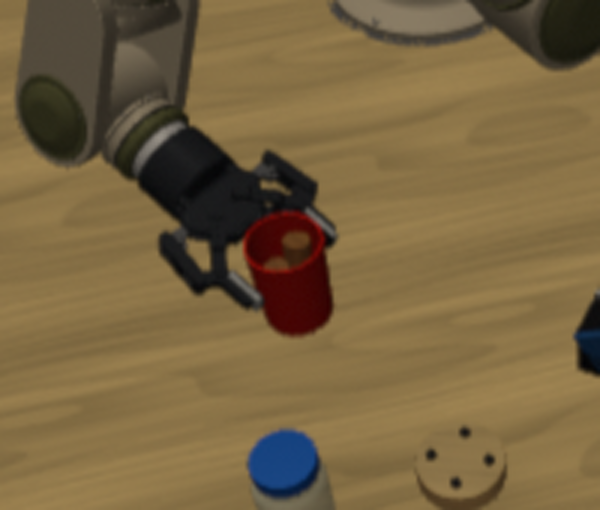

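View pics/wrist3.png

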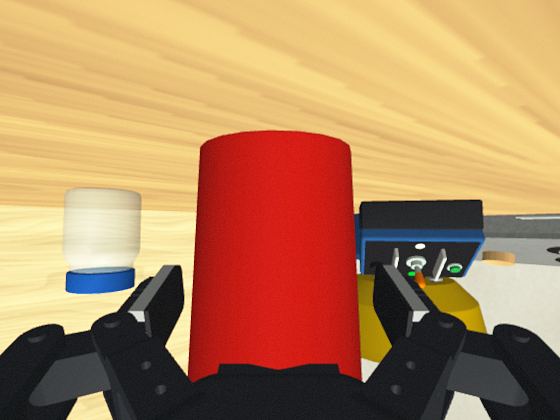

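```bash
python3 -m crank '{"slide":[[0,-0.002,-0.001],[0,-0.002,-0.001],[0,-0.002,-0.001],[0,-0.002,-0.001],[0,-0.002,-0.001],[0,-0.002,-0.001],[0,-0.002,-0.001],[0,-0.002,-0.001]],"roll":[0,0,0,0,0,0,0,0],"grip":[0.076,0.072,0.069,0.06,0.05,0.05,0.05,0.05]}' 40; python3 st.py
```

```text
time_s: 13.5
position: [0.4695, -0.2076, 0.0534]
tool_rot: [[-0.268, -0.603, 0.751], [-0.206, 0.798, 0.566], [-0.941, -0.003, -0.338]]
ft_force: [-2.2, -2.8, 5.3]
grip_width: 0.0673
q [-67.21  46.02 110.34  69.16  77.46 113.32] pos [ 0.4695 -0.2076  0.0534] tilt 70.23 z [ 0.751  0.566 -0.338] y [-0.603  0.798 -0.003] F [-2.2 -2.8  5.3] t 13.5 w 0.0673
```

```bash
python3 ax.py 0 0 .25
python3 - <<'E'
from sim import *
from cyc import ikfree
o=json.loads(open('log.jsonl').readlines()[-1]);R=np.array(o['tool_rot']);q=np.array(o['q']);t=np.array(o['position'])
X=t+[0,0,.25]
s=ikfree(q,X,R);print(s.x.round(1),s.cost)
for T in([.55,-.05,.30],[.685,.139,.284]):
    s=ikfree(s.x,np.array(T),R);print(s.x.round(1),s.cost,'from lifted',(R.T@(np.array(T)-X)).round(3))
E
```

```text
[-0.235 -0.001 -0.085]
[-67.2  18.   98.8  66.   93.1 149.9] 1.8788946617393927e-28
[-45.6  14.6 105.   75.9  74.2 153.5] 7.355073597673172e-26 from lifted [-0.051  0.077  0.151]
[-14.6  23.3  93.9  87.4  47.6 160.5] 1.3009526215541555e-23 from lifted [-0.111  0.147  0.365]
```

```bash
python3 -m crank '{"slide":[[-0.01,0,-0.004],[-0.035,0,-0.013],[-0.07,0,-0.025],[-0.11,0,-0.04],[-0.15,0,-0.054],[-0.19,0,-0.068],[-0.22,-0.001,-0.08],[-0.235,-0.001,-0.085]],"roll":[0,0,0,0,0,0,0,0],"grip":[0.05,0.05,0.05,0.05,0.05,0.05,0.05,0.05]}' | head -2; python3 st.py; python3 ax.py 0.685 .139 .284; python3 go.py .685 .139 .284; python3 -c "
import rig,cv2
for n in ['scene']:
    cv2.imwrite('pics/%s4.png'%n,rig.get_image(n)['frame'][:,:,::-1])"
```

```text
time_s: 14.3
position: [0.4693, -0.2073, 0.3056]
q [-67.19  17.78  98.62  65.89  93.15 150.09] pos [ 0.4693 -0.2073  0.3056] tilt 70.07 z [ 0.751  0.566 -0.341] y [-0.604  0.797 -0.005] F [ 0.1 -0.6 -1.8] t 14.3 w 0.0671
[-0.48  -0.304  0.496]
slide [-0.11   0.146  0.365] dist 0.409
ik [-14.6  23.3  93.9  87.1  47.6 160.6] cost 4.714607523596957e-32 roll to 163.5: 0.05
```

View pics/scene4.png

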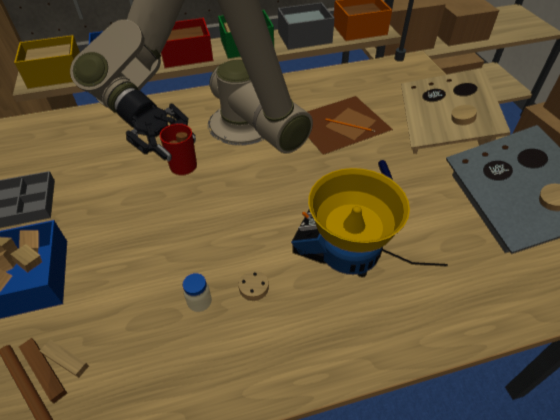

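```bash
python3 -m crank '{"slide":[[-0.006,0.008,0.02],[-0.018,0.023,0.058],[-0.031,0.041,0.102],[-0.044,0.059,0.147],[-0.058,0.077,0.192],[-0.071,0.095,0.237],[-0.085,0.113,0.282],[-0.098,0.13,0.325]],"roll":[0,0,0,0,0,0,0,0],"grip":[0.05,0.05,0.05,0.05,0.05,0.05,0.05,0.05]}' | head -2; python3 st.py; python3 go.py .685 .139 .284
```

```text
time_s: 15.15
position: [0.6616, 0.1026, 0.2834]
q [-19.76  21.53  97.11  86.15  52.09 158.65] pos [0.6616 0.1026 0.2834] tilt 70.07 z [ 0.75   0.567 -0.341] y [-0.603  0.797 -0.   ] F [ 1.8 -0.  -1.4] t 15.15 w 0.0668
slide [-0.014  0.015  0.038] dist 0.043
ik [-14.6  23.3  93.8  87.1  47.7 161. ] cost 5.311670447511973e-31 roll to 163.5: 0.044
```

```bash
python3 -m crank '{"slide":[[-0.004,0.004,0.012],[-0.009,0.01,0.025],[-0.014,0.015,0.036],[-0.014,0.015,0.038],[-0.014,0.015,0.038],[-0.014,0.015,0.038],[-0.014,0.015,0.038],[-0.014,0.015,0.038]],"roll":[-0.1,-0.24,-0.38,-0.52,-0.66,-0.8,-0.94,-1.08],"grip":[0.05,0.05,0.05,0.05,0.05,0.05,0.05,0.05]}' | head -2; python3 st.py; python3 -c "
import rig,cv2
for n in ['scene','top']:
    cv2.imwrite('pics/%s5.png'%n,rig.get_image(n)['frame'][:,:,::-1])"
```

```text
time_s: 15.95
position: [0.6841, 0.1369, 0.2835]
q [-14.91  23.26  93.98  87.02  47.89  98.6 ] pos [0.6841 0.1369 0.2835] tilt 70.05 z [ 0.75   0.567 -0.341] y [-0.522  0.189 -0.832] F [ 0.1 -0.7 -0.7] t 15.95 w 0.067
```

View pics/scene5.png

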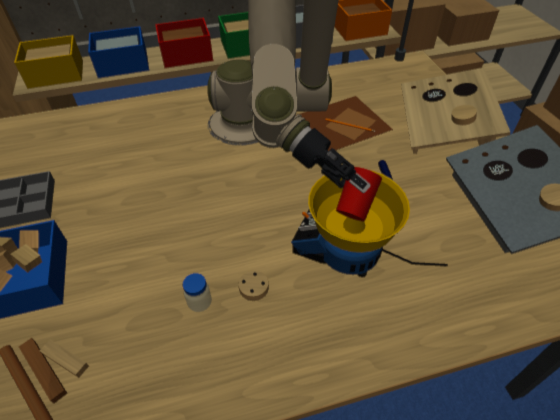

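View pics/top5.png

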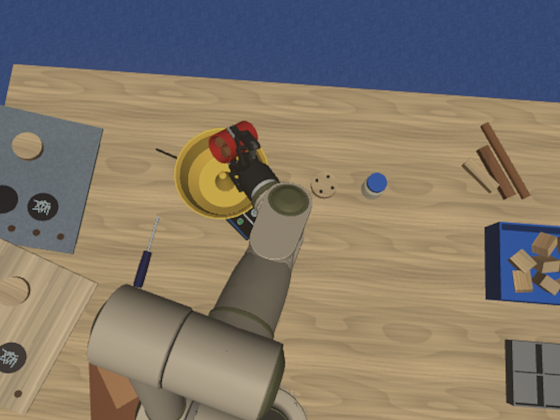

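```bash
python3 -m crank '{"slide":[[0,0,0],[0,0,0],[0,0,0],[0,0,0],[0,0,0],[0,0,0],[0,0,0],[0,0,0]],"roll":[-0.14,-0.28,-0.42,-0.56,-0.7,-0.84,-0.98,-1.12],"grip":[0.05,0.05,0.05,0.05,0.05,0.05,0.05,0.05]}' | head -2; python3 st.py; python3 -c "
import rig,cv2
for n in ['scene','top']:
    cv2.imwrite('pics/%s6.png'%n,rig.get_image(n)['frame'][:,:,::-1])
import numpy as np
a=cv2.imread('pics/scene6.png')[130:290,260:440];b=cv2.imread('pics/top6.png')[90:250,130:310]
cv2.imwrite('pics/z6.png',cv2.resize(np.hstack([a,b]),None,fx=2.2,fy=2.2,interpolation=cv2.INTER_CUBIC))"
```

```text
time_s: 16.85
position: [0.6843, 0.1368, 0.284]
q [-14.91  23.25  93.94  87.04  47.9   34.68] pos [0.6843 0.1368 0.284 ] tilt 70.1 z [ 0.75   0.567 -0.34 ] y [ 0.137 -0.637 -0.759] F [-0.1 -0.1 -2.3] t 16.85 w 0.0671
```

View pics/z6.png

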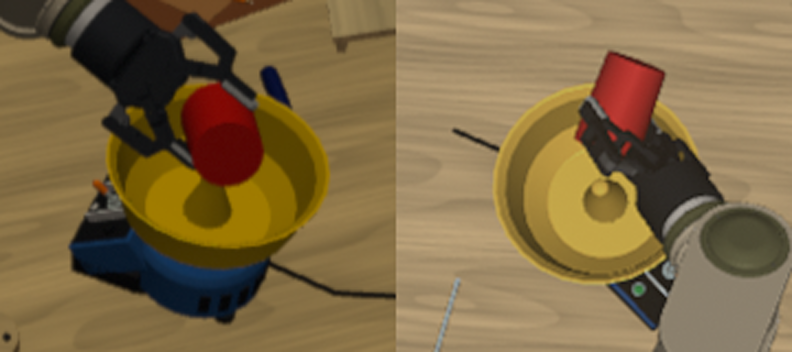

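```bash
python3 -m crank '{"slide":[[0,0,0],[0,0,0],[0,0,0],[0,0,0],[0,0,0],[0,0,0],[0,0,0],[0,0,0]],"roll":[-0.14,-0.28,-0.42,-0.56,-0.7,-0.82,-0.92,-0.92],"grip":[0.05,0.05,0.05,0.05,0.05,0.05,0.05,0.05]}' | head -2; python3 st.py; python3 -c "
import rig,cv2
for n in ['scene','top']:
    cv2.imwrite('pics/%s7.png'%n,rig.get_image(n)['frame'][:,:,::-1])
import numpy as np
a=cv2.imread('pics/scene7.png')[130:290,260:440];b=cv2.imread('pics/top7.png')[90:250,130:310]
cv2.imwrite('pics/z7.png',cv2.resize(np.hstack([a,b]),None,fx=2.2,fy=2.2,interpolation=cv2.INTER_CUBIC))"
```

```text
time_s: 17.75
position: [0.6846, 0.1368, 0.2846]
q [-14.91  23.24  93.89  87.06  47.91 -17.68] pos [0.6846 0.1368 0.2846] tilt 70.16 z [ 0.75   0.567 -0.339] y [ 0.596 -0.803 -0.023] F [ 0.7  0.1 -1. ] t 17.75 w 0.0673
```

View pics/z7.png

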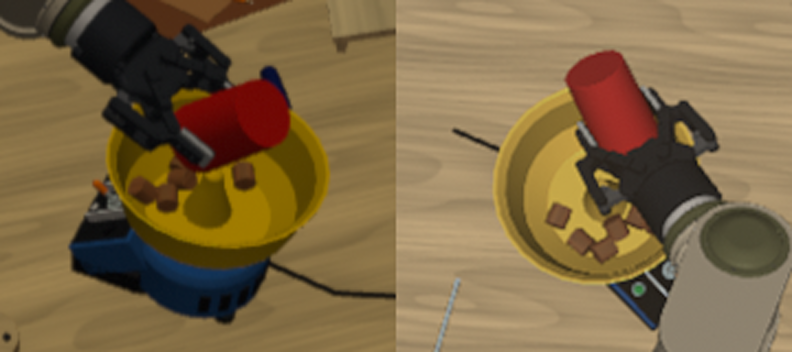

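```bash
python3 ax.py 0 0 .05; python3 go.py .469 -.207 .30
```

```text
[ 0.047 -0.001 -0.017]
slide [-0.11   0.147 -0.362] dist 0.406
ik [-67.2  18.2  99.1  65.9  92.9 -29. ] cost 1.2503785548383928e-29 roll to 163.5: 3.36
```

```bash
python3 -m crank '{"slide":[[0.012,0,-0.004],[0.024,0,-0.008],[0.036,0,-0.013],[0.047,-0.001,-0.017],[0.047,-0.001,-0.017],[0.02,0.03,-0.055],[0.02,0.03,-0.055],[0.02,0.03,-0.055]],"roll":[0,0,0,0,0,0,0,0],"grip":[0.05,0.05,0.05,0.05,0.05,0.05,0.05,0.05]}' | head -2; python3 st.py; python3 -c "
import rig,cv2
for n in ['scene','top','wrist']:
    cv2.imwrite('pics/%s8.png'%n,rig.get_image(n)['frame'][:,:,::-1])
import numpy as np
a=cv2.imread('pics/scene8.png')[130:290,260:440];b=cv2.imread('pics/top8.png')[90:250,130:310]
cv2.imwrite('pics/z8.png',cv2.resize(np.hstack([a,b]),None,fx=2.2,fy=2.2,interpolation=cv2.INTER_CUBIC))"
```

```text
time_s: 18.65
position: [0.667, 0.084, 0.3207]
q [-21.66  19.31  93.05  80.94  54.41 -12.47] pos [0.667  0.084  0.3207] tilt 70.13 z [ 0.751  0.566 -0.34 ] y [ 0.595 -0.803 -0.022] F [ 0.4 -0.   0.8] t 18.65 w 0.0669
```

View pics/z8.png

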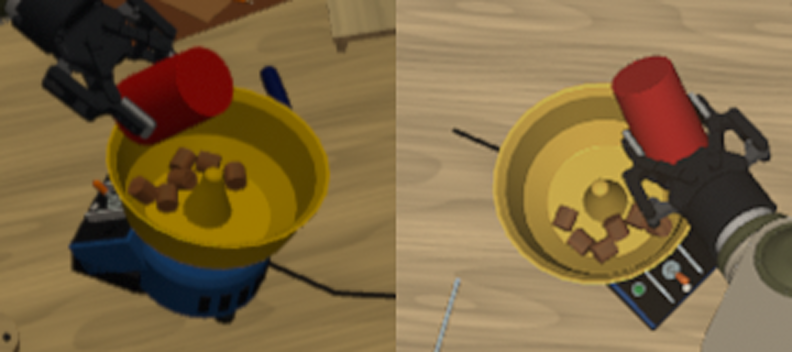

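View pics/wrist8.png

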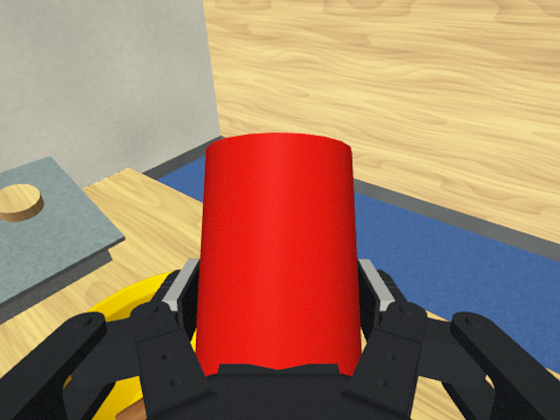

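```bash
python3 go.py .535 -.11 .30;python3 go.py .4695 -.2076 .2
```

```text
slide [-0.095  0.079 -0.203] dist 0.237
ik [-52.8  16.4 102.1  72.5  80.6 -25.9] cost 5.0518259142046497e-26 roll to 163.5: 3.305
slide [-0.226  0.12  -0.274] dist 0.374
ik [-67.2  27.9 105.9  66.   86.1 -44.4] cost 7.59657760154554e-28 roll to 163.5: 3.628
```

```bash
python3 -m crank '{"slide":[[-0.006,0.006,-0.015],[-0.018,0.016,-0.042],[-0.031,0.026,-0.07],[-0.044,0.037,-0.098],[-0.058,0.048,-0.126],[-0.071,0.059,-0.154],[-0.083,0.069,-0.18],[-0.095,0.079,-0.203]],"roll":[0.13,0.27,0.41,0.55,0.69,0.83,0.97,1.11],"grip":[0.05,0.05,0.05,0.05,0.05,0.05,0.05,0.05]}' | head -2; python3 st.py; python3 go.py .4695 -.2076 .17
```

```text
time_s: 19.6
position: [0.5346, -0.1114, 0.3]
q [-52.98  16.45 102.06  72.39  80.77  37.95] pos [ 0.5346 -0.1114  0.3   ] tilt 70.19 z [ 0.75   0.568 -0.339] y [ 0.009 -0.522 -0.853] F [ 0.3  0.3 -1.2] t 19.6 w 0.067
slide [-0.033  0.16  -0.059] dist 0.174
ik [-67.2  31.3 107.4  66.4  84.2  15. ] cost 6.130101267182532e-29 roll to 163.5: 2.591
```

```bash
python3 -m crank '{"slide":[[-0.004,0.02,-0.007],[-0.008,0.04,-0.015],[-0.012,0.06,-0.022],[-0.016,0.08,-0.03],[-0.02,0.1,-0.037],[-0.025,0.12,-0.045],[-0.029,0.14,-0.052],[-0.033,0.16,-0.059]],"roll":[0.145,0.29,0.435,0.58,0.725,0.87,1.015,1.16],"grip":[0.05,0.05,0.05,0.05,0.05,0.05,0.05,0.05]}' | head -2; python3 st.py; python3 cupplan.py; python3 go.py .4695 -.2076 .09
```

```text
time_s: 20.4
position: [0.4712, -0.2077, 0.1698]
q [-66.97  31.41 107.21  66.52  84.07  81.65] pos [ 0.4712 -0.2077  0.1698] tilt 70.15 z [ 0.75   0.568 -0.34 ] y [-0.603  0.375 -0.704] F [ 0.  -0.5 -1.6] t 20.4 w 0.0668
tau 70.15228778085128 az 37.12744668749064
sign 1 roll 0.846 J6 130.1
sign -1 roll -2.295 J6 -49.9
slide [0.049 0.057 0.026] dist 0.08
ik [-67.2  41.2 109.9  68.   79.4  70. ] cost 5.276111929911658e-32 roll to 163.5: 1.632
```

```bash
python3 -m crank '{"slide":[[0.005,0.006,0.003],[0.012,0.014,0.006],[0.02,0.023,0.011],[0.028,0.032,0.015],[0.036,0.042,0.019],[0.044,0.052,0.024],[0.052,0.06,0.028],[0.058,0.067,0.031]],"roll":[0.14,0.28,0.42,0.56,0.7,0.8,0.845,0.845],"grip":[0.05,0.05,0.05,0.05,0.05,0.05,0.05,0.05]}' | head -2; python3 st.py; python3 go.py .4695 -.2076 .0534; python3 -c "
import rig,cv2
for n in ['scene','wrist']:
    cv2.imwrite('pics/%s9.png'%n,rig.get_image(n)['frame'][:,:,::-1])
a=cv2.imread('pics/scene9.png')[130:300,100:300]
cv2.imwrite('pics/z9.png',cv2.resize(a,None,fx=3,fy=3,interpolation=cv2.INTER_CUBIC))"
```

```text
time_s: 21.2
position: [0.4704, -0.2077, 0.0757]
q [-67.07  43.07 109.99  68.5   78.58 116.19] pos [ 0.4704 -0.2077  0.0757] tilt 70.16 z [ 0.75   0.568 -0.339] y [-0.606  0.796 -0.007] F [-0.1 -0.4 -1.1] t 21.2 w 0.0669
slide [0.021 0.001 0.007] dist 0.022
ik [-67.2  46.  110.3  69.   77.5 113.1] cost 3.340889556810113e-23 roll to 163.5: 0.879
```

View pics/z9.png

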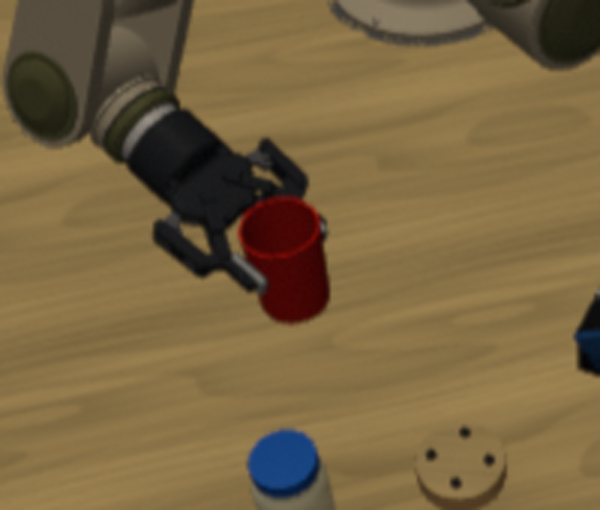

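View pics/wrist9.png

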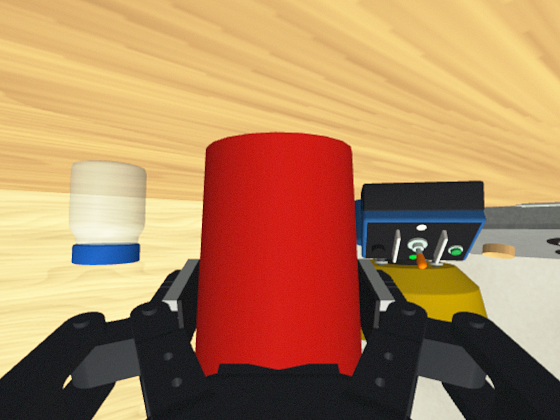

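```bash
python3 -m crank '{"slide":[[0.005,0,0.002],[0.01,0,0.004],[0.015,0.001,0.005],[0.018,0.001,0.006],[0.02,0.001,0.007],[0.021,0.001,0.007],[0.021,0.001,0.007],[0.021,0.001,0.007]],"roll":[0,0,0,0,0,0,0,0],"grip":[0.05,0.05,0.05,0.05,0.05,0.05,0.05,0.05]}' | head -2; python3 st.py
```

```text
time_s: 22.1
position: [0.469, -0.2075, 0.0545]
q [-67.24  45.84 110.36  69.02  77.51 113.21] pos [ 0.469  -0.2075  0.0545] tilt 70.18 z [ 0.751  0.567 -0.339] y [-0.605  0.796 -0.007] F [ 0.2 -0.2 -1.2] t 22.1 w 0.0672
```

```bash
python3 -m crank '{"slide":[[0.0007,0,0],[0.0014,0,0],[0.0014,0,0],[0.0014,0,0],[0.0014,0,0],[0.0014,0,0],[0.0014,0,0],[0.0014,0,0]],"roll":[0,0,0,0,0,0,0,0],"grip":[0.05,0.05,0.066,0.068,0.072,0.078,0.085,0.085]}' | head -2; python3 st.py;python3 -c "
import rig,cv2
for n in ['scene','wrist']:
    cv2.imwrite('pics/%s10.png'%n,rig.get_image(n)['frame'][:,:,::-1])
a=cv2.imread('pics/scene10.png')[130:300,100:300]
cv2.imwrite('pics/z10.png',cv2.resize(a,None,fx=3,fy=3,interpolation=cv2.INTER_CUBIC))"
```

```text
time_s: 22.9
position: [0.4686, -0.2077, 0.0529]
q [-67.3   46.03 110.36  69.    77.45 113.03] pos [ 0.4686 -0.2077  0.0529] tilt 70.17 z [ 0.751  0.567 -0.339] y [-0.605  0.796 -0.006] F [-0.4  0.5 -0.2] t 22.9 w 0.0849
```

View pics/z10.png

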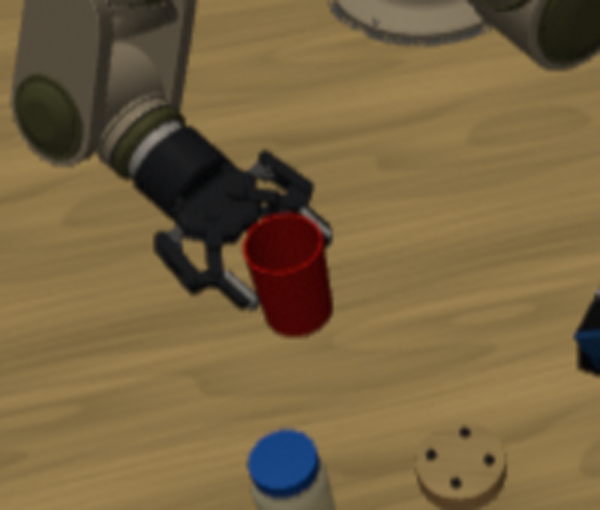

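View pics/wrist10.png

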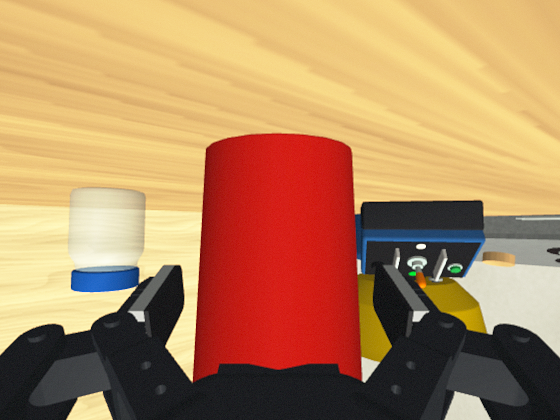

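```bash
cat > tog.py <<'E'
from sim import *
from cyc import ikfree
import sys
M=np.array([.628,.152,0]);yaw=np.radians(49.8)
def setm(x,y,yw):
    global M,yaw; M=np.array([x,y,0]);yaw=np.radians(yw)
def W(x,y,z):
    c,s=np.cos(yaw),np.sin(yaw); return M+np.array([c*x-s*y,s*x+c*y,z])
n=np.array([-.5736,0,.8192]);u=np.array([.8192,0,.5736])
root=np.array([-.106,0,.070])+.010*n
def bat(th,rho): 
    ph=.3-th; return root+rho*(np.cos(ph)*n-np.sin(ph)*u)
def tcp(th,R,rho=.024,rad=.005):
    ph=.3-th; e=np.cos(ph)*u+np.sin(ph)*n
    C=bat(th,rho)-rad*e
    return W(*C)+.011*R[:,0]   # corner = TCP-.011*x  (x of tool is down)
if __name__=='__main__':
    from rig import observe
    o=observe();R=o['tool_rot'];t=o['position'];q=o['q']
    for th in(-.2,0,.15,.3,.45):
        T=tcp(th,R); s=ikfree(q,T,R); print(th,T.round(4),'slide',(R.T@(T-t)).round(4),s.x.round(1),'%.0e'%s.cost)
E
python3 tog.py; python3 ax.py 0 0 .1
```

```text
-0.2 [0.5376 0.0462 0.074 ] slide [-0.0914  0.1604  0.1887] [-35.3  42.5 124.9 102.8  66.9 102.7] 8e-32
0 [0.5387 0.0475 0.0786] slide [-0.0963  0.1607  0.1887] [-35.   41.7 124.7 102.7  66.6 103.7] 8e-26
0.15 [0.5399 0.0489 0.0818] slide [-0.0999  0.1611  0.1893] [-34.7  41.2 124.5 102.7  66.3 104.4] 1e-25
0.3 [0.5414 0.0507 0.0846] slide [-0.1034  0.1616  0.1905] [-34.3  40.7 124.3 102.8  66.1 105.2] 2e-25
0.45 [0.5432 0.0528 0.0871] slide [-0.1066  0.1622  0.1921] [-33.9  40.3 124.1 102.9  65.8 105.8] 3e-25
[-0.094 -0.001 -0.034]
```

```bash
python3 -m crank '{"slide":[[0,0,-0.02],[0,0,-0.055],[0,0,-0.095],[-0.01,0,-0.13],[-0.04,0,-0.15],[-0.075,0.02,-0.15],[-0.1,0.05,-0.14],[-0.1,0.085,-0.12]],"roll":[0,0,0,0,0,0,0,0],"grip":[0.085,0.085,0.085,0.085,0.05,0,0,0]}' | head -2; python3 st.py; python3 tog.py
python3 - <<'E'
import rig,cv2,numpy as np
from loc import *
import tog
for n in ['scene','wrist','top']:
    p=rig.get_image(n); cv2.imwrite('pics/%s11.png'%n,p['frame'][:,:,::-1])
    pts={'tip':tog.bat(0,.03),'root':tog.root,'L':np.array([-.143,.065,.044]),'Rr':np.array([-.143,-.065,.044]),'rim':np.array([-.117,0,.196]),'f1':np.array([-.106,.045,.07])+.008*tog.n,'f2':np.array([-.106,-.045,.07])+.008*tog.n}
    im=cv2.resize(p['frame'][:,:,::-1].copy(),None,fx=1.4,fy=1.4)
    for k,v in pts.items():
        a=proj(p,tog.W(*v))[0]; print(n,k,a.round(1)); cv2.circle(im,tuple(int(round(c*1.4)) for c in a),2,(255,0,255),-1)
    cv2.imwrite('pics/%s11o.png'%n,im)
E
```

```text
time_s: 23.8
position: [0.3538, -0.1867, 0.1887]
q [-82.81  24.4  118.79  54.68  90.34 120.6 ] pos [ 0.3538 -0.1867  0.1887] tilt 70.02 z [ 0.751  0.565 -0.342] y [-0.604  0.797 -0.012] F [ 0.2 -0.2 -0.1] t 23.8 w 0.0278
-0.2 [0.5376 0.0462 0.074 ] slide [0.0087 0.0757 0.3088] [-35.2  42.4 125.  103.   66.6 102.4] 1e-31
0 [0.5387 0.0475 0.0786] slide [0.0039 0.076  0.3088] [-34.9  41.6 124.8 102.8  66.4 103.4] 8e-32
0.15 [0.5399 0.0489 0.0818] slide [3.000e-04 7.640e-02 3.094e-01] [-34.6  41.1 124.6 102.8  66.1 104.2] 6e-32
0.3 [0.5414 0.0506 0.0846] slide [-0.0032  0.0769  0.3106] [-34.3  40.6 124.4 102.9  65.9 104.9] 3e-32
0.45 [0.5432 0.0527 0.0871] slide [-0.0065  0.0774  0.3122] [-33.8  40.1 124.1 103.1  65.6 105.6] 6e-32
scene tip [302.9 212.7]
scene root [311.2 220.2]
scene L [308.9 208.2]
scene Rr [289.8 242.7]
scene rim [311.3 187.6]
scene f1 [318.  208.9]
scene f2 [304.9 233.3]
wrist tip [327.2 176.2]
wrist root [328.2 166.1]
wrist L [376.1 134.3]
wrist Rr [280.1 139.8]
wrist rim [328.5 247.7]
wrist f1 [360.  163.9]
wrist f2 [297.8 166.4]
top tip [262.2 217.9]
top root [256.1 213. ]
top L [247.8 240.3]
top Rr [281.5 206.8]
top rim [255.6 205. ]
top f1 [243.8 224.7]
top f2 [267.8 201.1]
```

View pics/wrist11o.png

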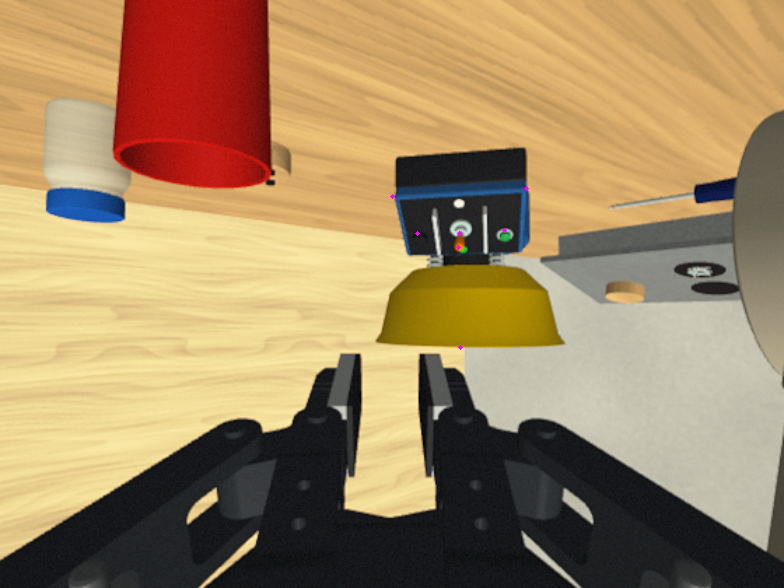

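View pics/scene11o.png

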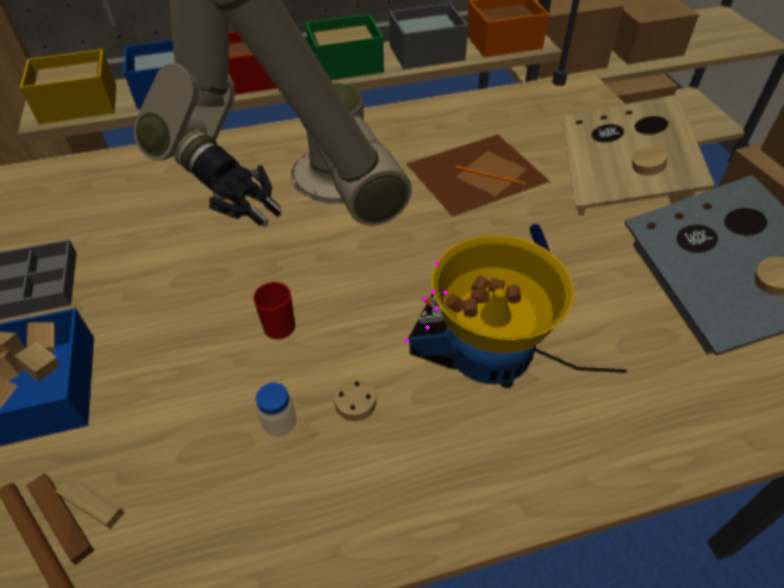

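View pics/top11o.png

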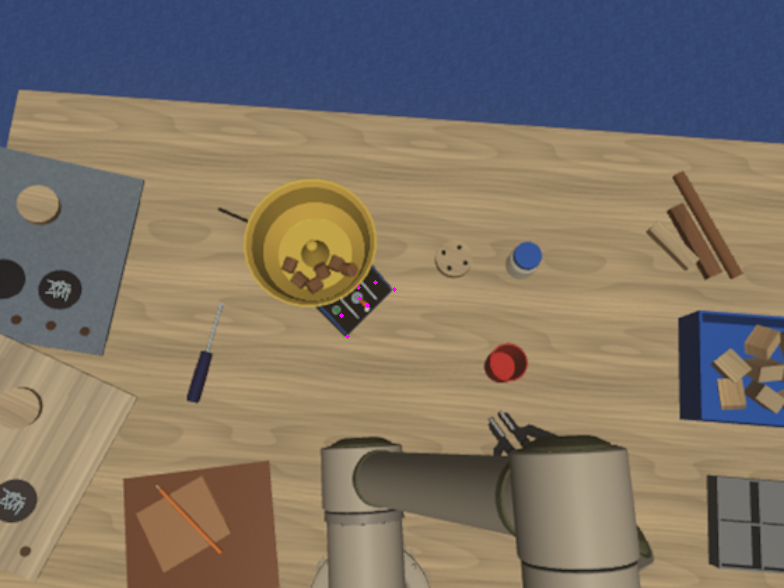

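```bash
python3 -m crank '{"slide":[[0.001,0.01,0.025],[0.003,0.02,0.055],[0.005,0.031,0.085],[0.007,0.042,0.115],[0.009,0.053,0.145],[0.011,0.064,0.175],[0.013,0.073,0.2],[0.014,0.076,0.209]],"roll":[0,0,0,0,0,0,0,0],"grip":[0,0,0,0,0,0,0,0]}' 20 | head -2; python3 st.py; python3 tog.py
python3 - <<'E'
import rig,cv2,numpy as np
from loc import *
import tog
for n in ['scene','wrist','top']:
    p=rig.get_image(n); cv2.imwrite('pics/%s12.png'%n,p['frame'][:,:,::-1])
    if n!='wrist': continue
    pts={'tip':tog.bat(0,.03),'root':tog.root,'L':np.array([-.143,.065,.044]),'Rr':np.array([-.143,-.065,.044]),'f1':np.array([-.106,.045,.07])+.008*tog.n,'f2':np.array([-.106,-.045,.07])+.008*tog.n}
    im=cv2.resize(p['frame'][:,:,::-1].copy(),None,fx=1.4,fy=1.4)
    for k,v in pts.items():
        a=proj(p,tog.W(*v))[0]; print(n,k,(a*1.4).round(1)); cv2.circle(im,tuple(int(round(c*1.4)) for c in a),2,(255,0,255),-1)
    cv2.imwrite('pics/%s12o.png'%n,im)
E
```

```text
time_s: 24.75
position: [0.4618, -0.0098, 0.1017]
q [-52.36  38.26 132.39  87.07  70.39  99.62] pos [ 0.4618 -0.0098  0.1017] tilt 70.18 z [ 0.749  0.569 -0.339] y [-0.606  0.795 -0.005] F [-0.9 -0.5 -0.2] t 24.75 w 0.0
-0.2 [0.5376 0.0462 0.074 ] slide [-0.0059 -0.0013  0.098 ] [-35.3  42.5 124.8 102.6  66.9 102.8] 1e-30
0 [0.5387 0.0475 0.0786] slide [-0.0108 -0.0009  0.098 ] [-35.   41.7 124.7 102.5  66.6 103.9] 2e-30
0.15 [0.5399 0.0489 0.0818] slide [-0.0144 -0.0005  0.0987] [-34.7  41.2 124.5 102.5  66.4 104.6] 4e-30
0.3 [0.5414 0.0507 0.0846] slide [-0.0179 -0.0001  0.0998] [-34.3  40.7 124.3 102.6  66.1 105.3] 1e-29
0.45 [0.5432 0.0528 0.0871] slide [-0.0211  0.0005  0.1015] [-33.9  40.3 124.  102.7  65.9 106. ] 3e-29
wrist tip [388.4 345.7]
wrist root [397.  313.5]
wrist L [507.8 247. ]
wrist Rr [276.9 253.6]
wrist f1 [471.5 310.9]
wrist f2 [328.1 310.8]
```

View pics/wrist12o.png

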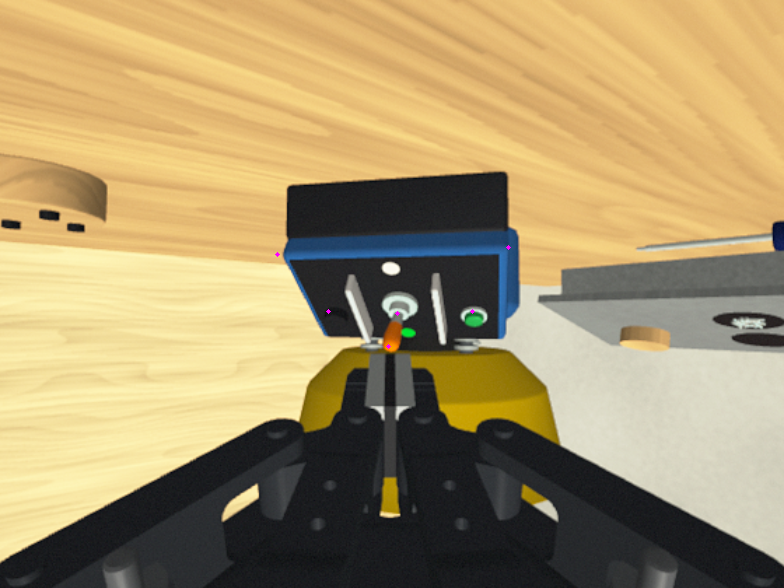

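```bash
python3 -m crank '{"slide":[[0,0,0.015],[0,0,0.035],[0,-0.001,0.055],[0,-0.001,0.073],[0,-0.001,0.086],[0,-0.001,0.094],[0,-0.001,0.098],[0,-0.001,0.098]],"roll":[0,0,0,0,0,0,0,0],"grip":[0,0,0,0,0,0,0,0]}' | head -2; python3 st.py; python3 tog.py
python3 - <<'E'
import rig,cv2,numpy as np
for n in ['scene','wrist','top']:
    p=rig.get_image(n); cv2.imwrite('pics/%s13.png'%n,p['frame'][:,:,::-1])
a=cv2.imread('pics/wrist13.png')[150:330,180:400]
cv2.imwrite('pics/z13.png',cv2.resize(a,None,fx=3.2,fy=3.2,interpolation=cv2.INTER_CUBIC))
a=cv2.imread('pics/scene13.png')[160:280,240:380]
cv2.imwrite('pics/z13s.png',cv2.resize(a,None,fx=4,fy=4,interpolation=cv2.INTER_CUBIC))
E
```

```text
time_s: 25.7
position: [0.5353, 0.0433, 0.0696]
q [-35.92  43.27 125.23 102.69  67.24 101.51] pos [0.5353 0.0433 0.0696] tilt 70.2 z [ 0.751  0.567 -0.339] y [-0.604  0.797 -0.007] F [-0.5  0.3  0.4] t 25.7 w 0.0001
-0.2 [0.5376 0.0462 0.074 ] slide [-0.0053  0.0009  0.0019] [-35.3  42.5 124.9 102.9  66.9 102.6] 3e-28
0 [0.5387 0.0475 0.0786] slide [-0.0102  0.0012  0.0019] [-35.   41.7 124.8 102.8  66.6 103.6] 9e-26
0.15 [0.5399 0.0489 0.0818] slide [-0.0138  0.0016  0.0025] [-34.7  41.2 124.6 102.8  66.4 104.4] 9e-26
0.3 [0.5414 0.0507 0.0846] slide [-0.0173  0.0021  0.0037] [-34.3  40.7 124.4 102.8  66.1 105.1] 9e-26
0.45 [0.5432 0.0528 0.0871] slide [-0.0205  0.0027  0.0053] [-33.9  40.3 124.1 103.   65.8 105.8] 7e-26
```

View pics/z13.png

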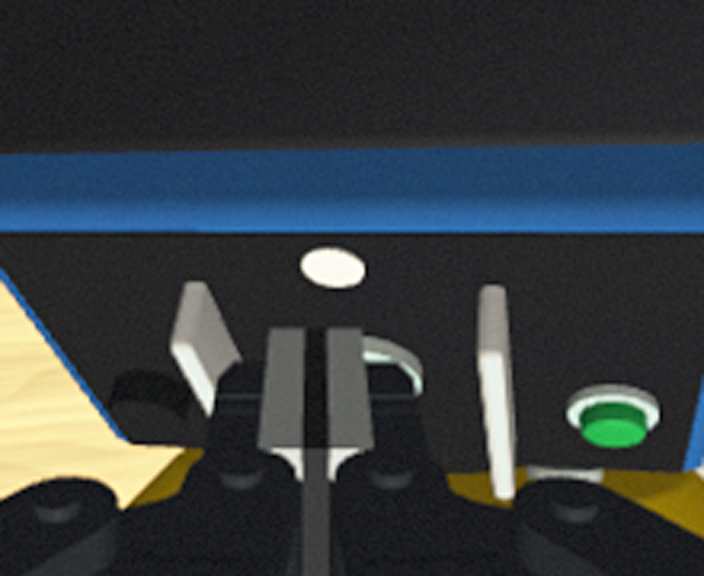

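View pics/z13s.png

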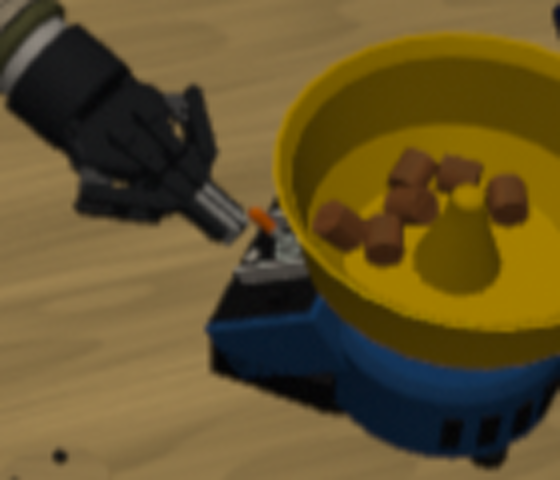

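```bash
python3 -m crank '{"slide":[[-0.004,0.002,0.002],[-0.007,0.002,0.002],[-0.009,0.002,0.002],[-0.011,0.002,0.002],[-0.012,0.002,0.002],[-0.013,0.002,0.0025],[-0.014,0.002,0.0025],[-0.015,0.002,0.003]],"roll":[0,0,0,0,0,0,0,0],"grip":[0,0,0,0,0,0,0,0]}' | head -2; python3 st.py
python3 - <<'E'
import rig,cv2,numpy as np
for n in ['scene','wrist']:
    p=rig.get_image(n); cv2.imwrite('pics/%s14.png'%n,p['frame'][:,:,::-1])
a=cv2.imread('pics/wrist14.png')[150:330,180:400]
b=cv2.imread('pics/scene14.png')[170:270,270:360]
cv2.imwrite('pics/z14.png',np.hstack([cv2.resize(a,(440,360)),cv2.resize(b,(324,360),interpolation=cv2.INTER_CUBIC)]))
E
```

```text
time_s: 26.65
position: [0.5399, 0.0503, 0.0822]
q [-34.51  41.03 124.59 102.82  66.21 104.59] pos [0.5399 0.0503 0.0822] tilt 70.11 z [ 0.75   0.567 -0.34 ] y [-0.605  0.797 -0.005] F [-6.  -2.9 -2.5] t 26.65 w -0.0003
```

View pics/z14.png

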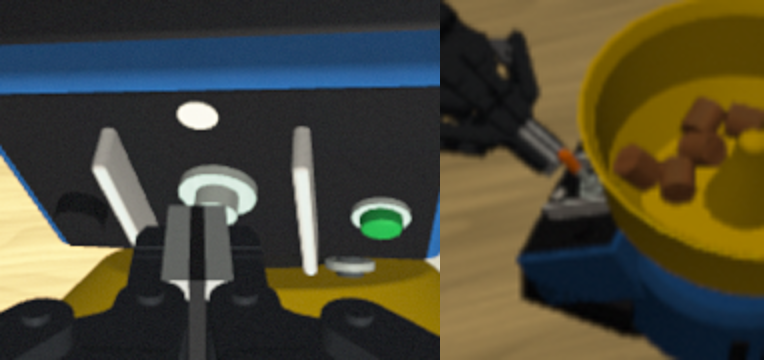

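```bash
python3 -m crank '{"slide":[[-0.001,0,0.001],[-0.002,0.001,0.002],[-0.003,0.001,0.003],[-0.004,0.001,0.004],[-0.005,0.001,0.005],[-0.006,0.001,0.006],[-0.006,0.001,0.006],[-0.006,0.001,0.006]],"roll":[0,0,0,0,0,0,0,0],"grip":[0,0,0,0,0,0,0,0]}' | head -2; python3 st.py
python3 - <<'E'
import rig,cv2,numpy as np
for n in ['scene','wrist']:
    p=rig.get_image(n); cv2.imwrite('pics/%s15.png'%n,p['frame'][:,:,::-1])
a=cv2.imread('pics/wrist15.png')[150:330,180:400]
b=cv2.imread('pics/scene15.png')[170:270,270:360]
cv2.imwrite('pics/z15.png',np.hstack([cv2.resize(a,(440,360)),cv2.resize(b,(324,360),interpolation=cv2.INTER_CUBIC)]))
E
```

```text
time_s: 27.55
position: [0.5457, 0.0558, 0.0862]
q [-33.21  40.4  123.83 103.53  65.64 105.92] pos [0.5457 0.0558 0.0862] tilt 70.19 z [ 0.751  0.567 -0.339] y [-0.605  0.796 -0.006] F [-0.2 -0.2 -0. ] t 27.55 w 0.0
```

View pics/z15.png

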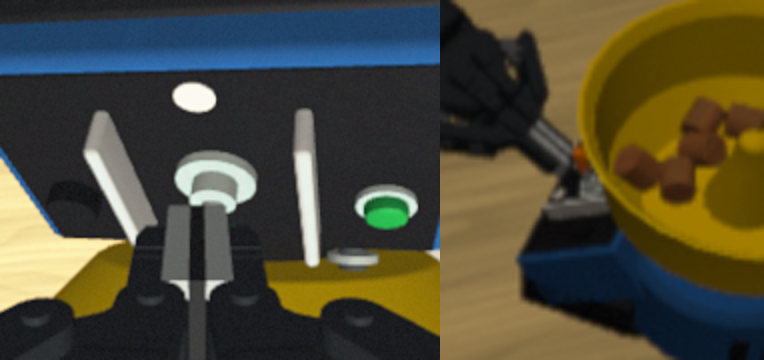

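```bash
python3 -m crank '{"slide":[[0.001,0,-0.006],[0.001,0,-0.02],[0.001,0,-0.04],[0,0,-0.065],[0,0,-0.095],[-0.01,0,-0.125],[-0.02,0,-0.15],[-0.03,0,-0.17]],"roll":[0,0,0,0,0,0,0,0],"grip":[0,0,0,0,0,0,0,0]}' | head -2; python3 st.py
python3 - <<'E'
import rig,cv2,numpy as np,tog
from loc import *
for n in ['scene','wrist','top']:
    p=rig.get_image(n); cv2.imwrite('pics/%s16.png'%n,p['frame'][:,:,::-1])
    if n=='wrist':
        for th in(0,.6): print(th,proj(p,tog.W(*tog.bat(th,.03)))[0],proj(p,tog.W(*tog.root))[0])
        c=proj(p,tog.W(*tog.root))[0].astype(int)
        a=p['frame'][max(0,c[1]-60):c[1]+60,max(0,c[0]-70):c[0]+70,::-1]; print(max(0,c[1]-60),max(0,c[0]-70))
b=cv2.imread('pics/top16.png')[180:260,210:300]
cv2.imwrite('pics/z16.png',np.hstack([cv2.resize(a,(420,360),interpolation=cv2.INTER_CUBIC),cv2.resize(b,(380,360),interpolation=cv2.INTER_CUBIC)]))
E
```

```text
time_s: 28.45
position: [0.425, -0.0352, 0.1727]
q [-61.58  23.73 131.53  73.84  75.56 114.95] pos [ 0.425  -0.0352  0.1727] tilt 70.16 z [ 0.751  0.566 -0.339] y [-0.604  0.797 -0.006] F [-0.3 -0.3  0.8] t 28.45 w 0.0001
0 [276.99860028 166.51251627] [282.37708243 152.87951951]
0.6 [280.22643308 179.58308439] [282.37708243 152.87951951]
92 212
```

View pics/z16.png

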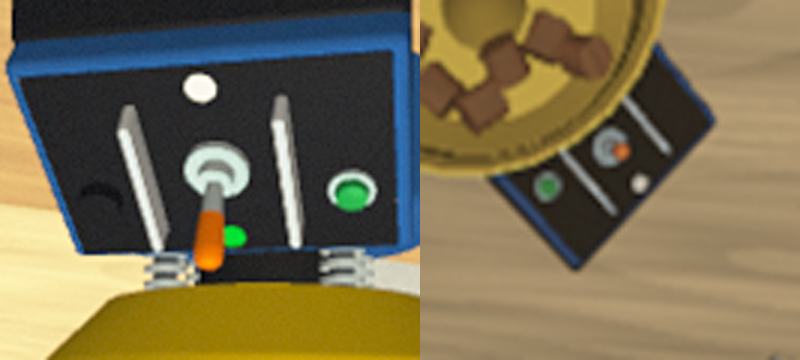

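View pics/scene16.png

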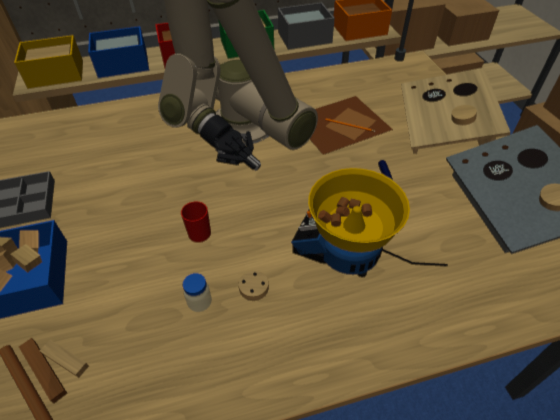

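Run:
```python
import cv2,numpy as np
a=cv2.imread('pics/top0.png').astype(int);b=cv2.imread('pics/top16.png').astype(int)
for n,(r0,r1,c0,c1) in {'screwdriver':(210,290,125,170),'disc':(165,205,305,345),'jar':(165,205,355,395)}.items(): print(n,np.abs(a-b)[r0:r1,c0:c1].mean().round(2))
from rig import close_job
print(close_job())
```

```text
screwdriver 0.52
disc 0.52
jar 0.52
the job is handed in; nothing more can be done
None
```

All six slugs are in the bowl, the empty red cup is back upright on its old spot, and the toggle was flipped to green after that. I handed the job in at about 28.5 s, with the robot touching nothing.

- **Tilting the tool:** the moves only allow shifts and a roll about the tool's own axis, so I could not tilt the tool directly. I tilted it about 70° in free space by asking for poses the arm could not reach and letting it settle on the nearest one. After that the rolls did the pouring.
- **Slugs and cup:** after pouring, the scene picture showed six slugs in the bowl. The last pictures showed the cup standing empty and upright.
- **Toggle:** closed fingertips pushed the bat over. The force read about 7 N partway through the push and zero after the bat snapped across. In the last wrist picture the bat's tip is at about pixel (281, 181). I predicted (280, 180) for on and (277, 167) for off.
- **Bystanders:** the screwdriver, disc and jar areas in the top picture differ from the start only by noise.

**Errors along the way:** the grasp and switch approaches landed 2–4 mm off plan, and I corrected them. My camera fits for the machine and the cup agreed to about 2–4 mm. No check failed at the end.

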